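Finish the crosswise curd tower and hold it under the press

ROBOT

A 7-joint arm with a two-finger parallel gripper is mounted at the origin on a cart in front of the work surface, level with it; the furniture and walls round the work are solid. World frame = base frame: x ahead of the robot, y to its left, z up, the work surface at z = 0. Lengths are in mm, angles in rad, forces in N, time in s.
With the tool pointing down it reaches from about 425 to 950 mm from the base axis. Payload 4.7 kg.
Tool frame: the origin (TCP) lies at the very end of the fingers, on their centre line; the grasp point (between the pads) lies 19 mm behind it; z points along the fingers, y is the direction in which the jaws open and shut (so a half turn about z gives the same grasp; the last joint's range is limited). The gripper opens to 85 mm and grips with 20 to 120 N. Pads are 22 mm wide; open, the fingers measure 114 mm over their backs; the gripper's body (76 mm by 85 mm) begins 54 mm behind the grasp point. The pads swing forward as they close: fully open they stand 13 mm farther back than shut.
Start: joints at [-1.221, 0.469, -0.049, 1.532, 0.024, 1.141, -0.082], TCP at [249.58, 627.183, 231.335] pointing down, gripper open.
Joint ranges: [-2.59, 2.59], [-0.33, 1.99], [-1.39, 1.29], [0.1, 2.45], [-1.04, 4.18], [0.21, 1.99], [-2.66, 2.66]. Speed limits (rad/s): [2.57, 2.57, 3.14, 3.14, 3.14, 3.14, 3.14].

INTERFACE

Orientations are given as a unit quaternion [x, y, z, w].
In Python, from rig import sensors, capture, r gives the robot as it stands.
- The arm moves only by the shell command python3 -m jog 'ROWS' [FORCE]. ROWS is JSON, one flat list of numbers, 7 for each row, row after row: the finger opening in m, from 0 to 0.0854, then the shift along the world's x, y, z in m, then the turn, a rotation vector about the world's x, y, z in degrees. A call has 1 to 12 rows; each row is the pose to reach, as a shift and turn from the pose commanded when the call began; what a row does not reach only later rows make up. A row lasts 1/12 s, in which the tool goes at most 41.7 mm and 7.16 degrees, less where a joint would pass 70% of its speed; a pose out of reach is approached as far as the arm can. A call with a gripper value outside its range is refused whole. The fingers move at their own pace and stop on an object; FORCE is the grip in N (left out, the last holds). Time passes only in rows, so rows that repeat a pose let the fingers close. It gives the time, the measured TCP pose, the force and the opening at its end, in the units of the state.
- sensors.get_state(): the state, without advancing time (a new reading comes with each control period).
- capture(name): name is "scene" or "top" or "wrist"; returns a dict with "pixels" (400x640x3 uint8, red, green, blue), "vertical_fov" (degrees; the focal length in pixels is half the picture's height over the tangent of half this angle, whatever the lens; pixels are square), "cx", "cy" (the principal point, pixels), "xyz" and "orientation" of the camera in the world. Camera axes: x right, y up, looking along -z (the intrinsics and any distortion apply to the point x, -y, -z); pixel columns grow to the right and rows downward; lengths in mm; the calibration is good to about 2 mm. A picture is of the moment at which its call begins. There is no depth.
- r.close_job(): hands the job in, once; it reports no verdict.
The state is a dict: "time": time; "joint_pos": joint angles; "dq": joint speeds; "joint_efforts": joint torques, N m; "position": TCP position; "ee_rot": TCP orientation; "wrist_force": force on the tool from outside, world axes, zero at the start; "ft_torque": the same for the moment, N m; "width": finger opening in mm.
Only numpy, scipy, OpenCV 4.12 (cv2) and the standard library are available. Lean on these libraries where they do the work, as an engineer would, in place of code of your own. Each camera call takes 0.05 s, during which the arm holds its last target.

TASK

Finish the crosswise tower of curd bars in the press: with the bars from the white cutting board, lay the missing second bar of the middle layer beside its mate, then the top layer's two bars across it, right above the two bottom bars. Then swing the sprung lever over by its black grip, down to its stop, so that the foot presses the tower, and finish while still holding the lever there: do not let go. Leave the other goods on the stall undisturbed.

Things in the scene. Friction and masses are not known exactly. Their poses are not given: they have to be found in the camera images.
- bar_a_mid (a point): ivory pressed-curd bar, 112 long x 26 wide x 20 mm high, about 70 g; one of three that lie flat on the fixed white cutting board (12 mm thick, 130 x 230 mm, its top at z = 0.012), to be laid on the tower; any of them may go in any place. Point at the bar's centre, half-way up; x along its length, z up
- bar_b_mid (a point): ivory pressed-curd bar, 112 long x 26 wide x 20 mm high, about 70 g; one of three that lie flat on the fixed white cutting board (12 mm thick, 130 x 230 mm, its top at z = 0.012), to be laid on the tower; any of them may go in any place. Point at the bar's centre, half-way up; x along its length, z up
- bar_c_mid (a point): ivory pressed-curd bar, 112 long x 26 wide x 20 mm high, about 70 g; one of three that lie flat on the fixed white cutting board (12 mm thick, 130 x 230 mm, its top at z = 0.012), to be laid on the tower; any of them may go in any place. Point at the bar's centre, half-way up; x along its length, z up
- bar_a: the same bar; origin at the centre of its underside, axes as its point
- bar_b: the same bar; origin at the centre of its underside, axes as its point
- bar_c: the same bar; origin at the centre of its underside, axes as its point
- low_near_mid (a point): ivory pressed-curd bar, 112 long x 26 wide x 20 mm high, about 70 g; already in the bottom layer of the tower, on the press's drain board (top at z = 0.024), lying along the press's y axis. Point at its centre, x along its length
- low_far_mid (a point): ivory pressed-curd bar, 112 long x 26 wide x 20 mm high, about 70 g; the other bar of the bottom layer, parallel to it, 68 mm further along the press's x axis. Point at its centre, x along its length
- laid_mid (a point): ivory pressed-curd bar, 112 long x 26 wide x 20 mm high, about 70 g; the only bar of the middle layer so far, lying along the press's x axis across both bottom bars, on the lever-pivot side. Point at its centre, x along its length
- press: steel bench press for curd, fixed; base 140 x 235 mm. Origin on the table under the middle of its drain board and of the tower; y towards the lever's pivot, x across, z up. The lever's pivot line is parallel to x, at press y = +0.120 and z = 0.125, between two upright brackets at x = +-0.060
- slot_mid (a point): where the centre of the missing middle-layer bar belongs: press (0, -0.034, 0.054), the bar lying along the press's x axis, parallel to the bar already laid and 68 mm from it. Axes as the press
- slot_top_near (a point): where the centre of one top bar belongs: press (-0.034, 0, 0.074), the bar lying along the press's y axis, across the middle layer and right above a bottom bar. Axes as the press
- slot_top_far (a point): where the centre of the other top bar belongs: press (+0.034, 0, 0.074), lying along the press's y axis. Axes as the press. The finished tower's top is at z = 0.084
- lever_grip (a point): middle of the lever's round black grip, 22 mm diameter, 86 mm long, parallel to the press's x axis, between the two steel arms of the lever (arms' inner faces 86 mm apart). 205 mm from the pivot: open it stands at press y = +0.205, z = 0.311; at the stop at press y = -0.085, z = 0.125
- press_lever (a joint): lever's turn about its pivot, rad: 0 = swung open, leaning back 25 degrees beyond upright; 2.0 = the stop, arms level over the tower. A spring always drives it back to 0, so it must be held; the hand feels about 3 to 6 N at the grip on the way and 7 to 10 N at the stop (the sprung foot meets a full tower over the last 0.08 rad)
- press_foot: white pressing foot, 92 x 70 x 10 mm, on two springs under the lever; origin at the centre of its underside. With the lever at its stop it lies flat on the tower's top bars and is pushed back about 6 mm, pressing with about 7 N in all
- tub_low: lower of two stacked yellow butter tubs, 118 mm wide, 46 mm high; loose, a bystander, leave it where it is
- tub_high: upper of the two stacked yellow tubs; loose, a bystander, leave it where it is
- cup_tall: yellow cup, 74 mm wide, 88 mm high; loose, a bystander, leave it where it is
- cup_short: yellow cup, 74 mm wide, 80 mm high; loose, a bystander, leave it where it is
- curd_wheel: ivory fluted curd disc, 112 mm wide, 35 mm high; loose, a bystander, leave it where it is
- tape: brown roll of tape, 96 mm wide, 48 mm high; loose, a bystander, leave it where it is
- ink: small white and pink ink bottle with black cap, 33 mm wide, 62 mm high; loose, a bystander, leave it where it is

How it is judged (in metres and radians):
On the way, in this order (a step that is already met when the one before it is completed fails the run):
1. the missing bar of the middle layer is laid and let go (((horizontal distance between bar_a_mid and slot_mid below 0.014 m and z of bar_a_mid in the frame of slot_mid between -0.006 and 0.006 m and angle between the x axis of bar_a_mid and the x axis of slot_mid, either way round below 0.2 rad) or (horizontal distance between bar_b_mid and slot_mid below 0.014 m and z of bar_b_mid in the frame of slot_mid between -0.006 and 0.006 m and angle between the x axis of bar_b_mid and the x axis of slot_mid, either way round below 0.2 rad) or (horizontal distance between bar_c_mid and slot_mid below 0.014 m and z of bar_c_mid in the frame of slot_mid between -0.006 and 0.006 m and angle between the x axis of bar_c_mid and the x axis of slot_mid, either way round below 0.2 rad)) and contact force between the fingers and bar_a below 0.2 N and contact force between the fingers and bar_b below 0.2 N and contact force between the fingers and bar_c below 0.2 N), for 0.2 s.
2. both bars of the top layer are laid across the middle layer and let go (all of step 1 and ((horizontal distance between bar_a_mid and slot_top_near below 0.014 m and z of bar_a_mid in the frame of slot_top_near between -0.006 and 0.006 m and angle between the x axis of bar_a_mid and the y axis of slot_top_near, either way round below 0.2 rad) or (horizontal distance between bar_b_mid and slot_top_near below 0.014 m and z of bar_b_mid in the frame of slot_top_near between -0.006 and 0.006 m and angle between the x axis of bar_b_mid and the y axis of slot_top_near, either way round below 0.2 rad) or (horizontal distance between bar_c_mid and slot_top_near below 0.014 m and z of bar_c_mid in the frame of slot_top_near between -0.006 and 0.006 m and angle between the x axis of bar_c_mid and the y axis of slot_top_near, either way round below 0.2 rad)) and ((horizontal distance between bar_a_mid and slot_top_far below 0.014 m and z of bar_a_mid in the frame of slot_top_far between -0.006 and 0.006 m and angle between the x axis of bar_a_mid and the y axis of slot_top_far, either way round below 0.2 rad) or (horizontal distance between bar_b_mid and slot_top_far below 0.014 m and z of bar_b_mid in the frame of slot_top_far between -0.006 and 0.006 m and angle between the x axis of bar_b_mid and the y axis of slot_top_far, either way round below 0.2 rad) or (horizontal distance between bar_c_mid and slot_top_far below 0.014 m and z of bar_c_mid in the frame of slot_top_far between -0.006 and 0.006 m and angle between the x axis of bar_c_mid and the y axis of slot_top_far, either way round below 0.2 rad))), for 0.2 s.
At the end, for the whole second after the job is handed in: Three bars lie in the middle and two top places (14 mm sideways, 6 mm in height, 0.2 rad), the bars laid before are within 14 mm of their start, the fingers hold the lever within 0.05 rad of its stop, and the foot presses a top bar with over 1.5 N (all of step 2 and distance of each of low_near_mid, low_far_mid, laid_mid from where it was at the start of the episode below 0.014 m and value of joint press_lever above 1.95 rad and (contact force between press_foot and bar_a above 1.5 N or contact force between press_foot and bar_b above 1.5 N or contact force between press_foot and bar_c above 1.5 N) and contact force between the fingers and press_lever above 1 N); the arm keeps its last pose, push and grip.
It fails at once if a bystander on the stall is shifted by more than 25 mm (distance of any of tub_low, tub_high, cup_tall, cup_short, curd_wheel, tape, ink from where it was at the start of the episode above 0.025 m).
It also fails if it takes over 72 s, if anything falls off the work surface, if the arm or the gripper's body presses on something with over 40 N, if the wrist force passes 120 N, or if a joint passes its speed limit or range.

## Working session

There is one attempt and no reset: what is moved stays moved. The work goes in short steps, Python scripts to look and compute and a shell command to move; the robot and the scene stay as the last step left them, time stands still between calls to the robot, and variables do not carry over. Pictures are saved under pics/ and viewed, and the job is handed in when it is done.

```bash
ls; mkdir -p pics
python3 - <<'E'
from rig import sensors, capture, r
import cv2
print(sensors.get_state())
for n in ["scene","top","wrist"]:
    c=capture(n); cv2.imwrite(f"pics/{n}0.png",c["pixels"][:,:,::-1])
    print({k:v for k,v in c.items() if k!="pixels"})
E
```

```text
pics
{'time': 0.0, 'joint_pos': array([-1.22088517,  0.46948767, -0.04855578,  1.53370579,  0.02408554,
        1.1409876 , -0.0823268 ]), 'dq': array([-0.00138477,  0.00109736,  0.00046774,  0.00050629,  0.00071992,
       -0.00115912, -0.00011514]), 'joint_efforts': array([-1.13200133e-04, -5.10318232e+01, -4.65864118e-02, -2.37720644e+01,
        1.07443679e-02,  7.49386847e-03, -8.33611239e-06]), 'position': array([249.41711311, 626.59661689, 230.22510555]), 'ee_rot': array([ 1.88292667e-01,  9.82112452e-01, -9.90426169e-04, -1.50153898e-04]), 'wrist_force': array([-0.10737177,  0.01658904,  0.38877773]), 'ft_torque': array([ 0.01599435, -0.02321075,  0.03238232]), 'width': 85.5114486746005}
{'vertical_fov': 57.03026796259318, 'cx': 317.1652325192118, 'cy': 198.79357913226832, 'xyz': array([ -35.14372646, -534.02027328,  817.52016554]), 'orientation': array([ 0.44132152, -0.16170406, -0.30846513,  0.82700446])}
{'vertical_fov': 53.7413039541532, 'cx': 324.5844445593912, 'cy': 199.32251731962162, 'xyz': array([ 402.99772281,  128.15872792, 1372.82248598]), 'orientation': array([ 0.04403099, -0.0402112 , -0.69870636,  0.71291917])}
{'vertical_fov': 71.28846000306503, 'cx': 319.6415072287825, 'cy': 196.6229936658075, 'xyz': array([178.15907602, 654.99795072, 372.6065517 ]), 'orientation': array([-0.12597349, -0.08394318,  0.55482071,  0.81808202])}
```

View pics/scene0.png

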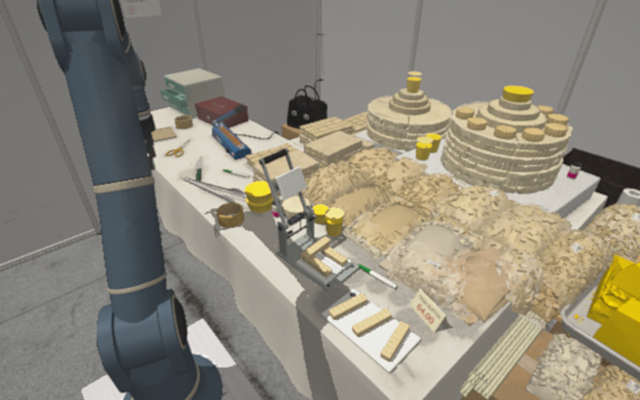

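View pics/top0.png

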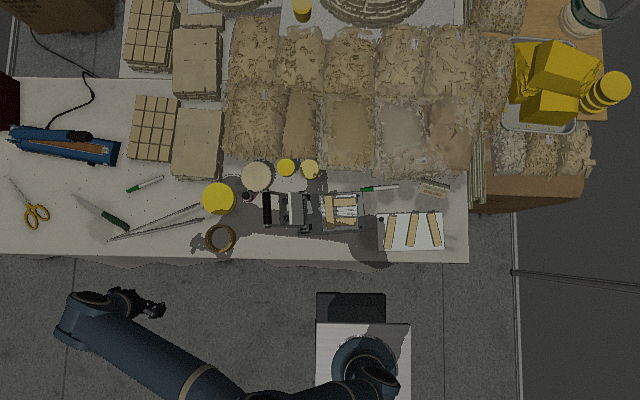

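View pics/wrist0.png

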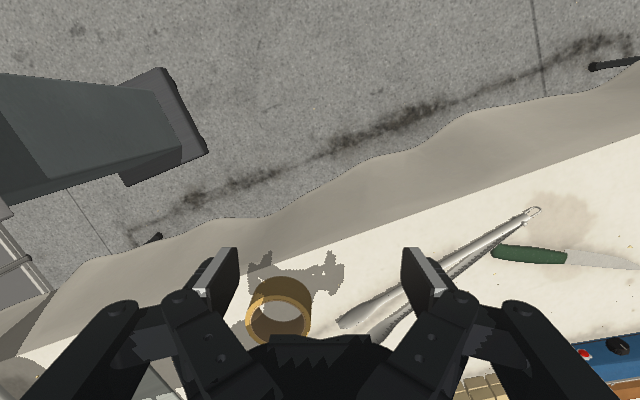

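The scene view shows the press at about (305,240) with the white board and its three bars at (370,330). In the top view the bars are at (390,231), (412,229) and (434,230), with the tower at (341,211) and the lever grip at about (267,209). The wrist view shows only the tape and table so far. Next I'll measure on enlarged crops.

```bash
cat > h.py <<'E'
from rig import sensors, capture, r
import numpy as np, cv2
from scipy.spatial.transform import Rotation as R
def cam(c):
    f=200/np.tan(np.radians(c["vertical_fov"]/2)); return f,R.from_quat(c["orientation"]).as_matrix(),np.array(c["xyz"])
def ray(c,u,v):
    f,M,p=cam(c); d=M@np.array([(u-c["cx"])/f,-(v-c["cy"])/f,-1.0]); return p,d/np.linalg.norm(d)
def onz(c,u,v,z):
    p,d=ray(c,u,v); return p+d*(z-p[2])/d[2]
def proj(c,P):
    f,M,p=cam(c); q=M.T@(np.asarray(P,float)-p); return np.array([c["cx"]+f*q[0]/-q[2], c["cy"]-f*q[1]/-q[2]])
def shot(n,name,crop=None,s=1):
    c=capture(n); im=c["pixels"][:,:,::-1]
    if crop: x0,y0,x1,y1=crop; im=im[y0:y1,x0:x1]
    cv2.imwrite("pics/"+name+".png",cv2.resize(im,None,fx=s,fy=s,interpolation=cv2.INTER_NEAREST)); return c
E
python3 - <<'E'
from h import *
c=shot("top","t1",(240,160,460,270),3.6)
c=shot("scene","s1",(240,140,440,390),2.4)
E
```

```text
(no output)
```

View pics/t1.png

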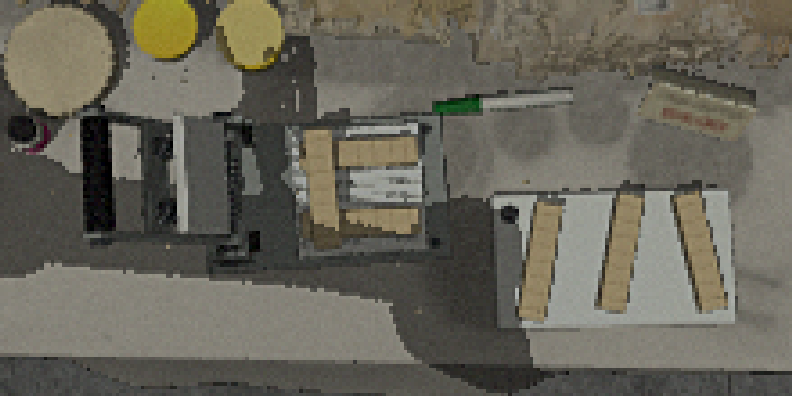

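View pics/s1.png

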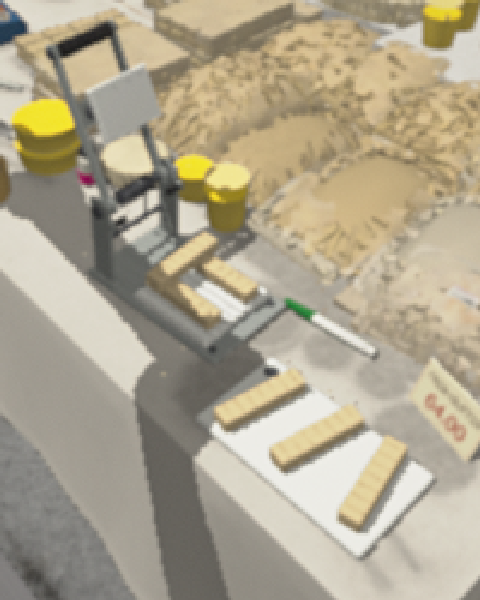

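The crop shows all three bars on the board: two tilted one way, one the other. In the tower, the laid bar is at the left and the two bottom bars' ends stick out to the right; the lever is open. Next I'll mask the bars.

```bash
cat > m.py <<'E'
from h import *
c=capture("top"); im=c["pixels"]
hsv=cv2.cvtColor(im,cv2.COLOR_RGB2HSV)
m=((hsv[:,:,0]>8)&(hsv[:,:,0]<25)&(hsv[:,:,1]>75)&(hsv[:,:,2]>60)).astype(np.uint8)
roi=np.zeros_like(m); roi[190:255,320:446]=1; m*=roi
cv2.imwrite("pics/m1.png",cv2.resize(m[160:270,240:460]*255,None,fx=3.6,fy=3.6,interpolation=cv2.INTER_NEAREST))
cs,_=cv2.findContours(m,cv2.RETR_EXTERNAL,cv2.CHAIN_APPROX_NONE)
for k in cs:
    if cv2.contourArea(k)<80: continue
    (u,v),(w,h),a=cv2.minAreaRect(k)
    mm=cv2.moments(k)
    u,v=mm["m10"]/mm["m00"],mm["m01"]/mm["m00"]
    z=32 if u>375 else 44
    P=onz(c,u,v,z)
    b=np.array([onz(c,*q,z) for q in cv2.boxPoints(cv2.minAreaRect(k))])[:,:2]
    e=[b[1]-b[0],b[2]-b[1]]; L=[np.linalg.norm(x) for x in e]; x=e[int(np.argmax(L))]
    print((round(u,1),round(v,1)),P.round(1),"box",np.round(L,1),"ang",np.degrees(np.arctan2(x[1],x[0])).round(1), b.mean(0).round(1))
E
python3 m.py
```

```text
(389.5, 232.0) [456.5 -84.8  32. ] box [108.2  25.5] ang -8.6 [457.5 -85.1]
(411.9, 229.4) [ 466.7 -160.9   32. ] box [107.8  25. ] ang -9.7 [ 467.  -161.1]
(433.9, 229.4) [ 468.3 -235.1   32. ] box [ 24.9 108.3] ang -166.6 [ 469.3 -234.7]
(337.0, 211.2) [522.4  94.1  44. ] box [108.6 108.4] ang -88.9 [520.2  87.4]
```

```bash
sleep 1; ls pics
```

```text
m1.png
s1.png
scene0.png
t1.png
top0.png
wrist0.png
```

View pics/m1.png

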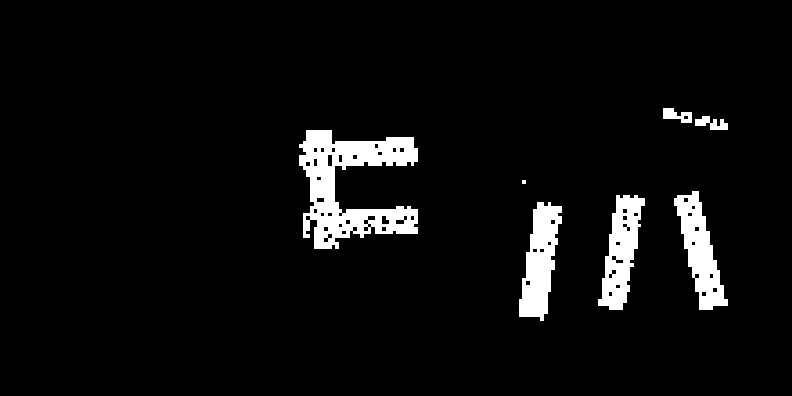

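Run:
```python
from h import *
c=capture("wrist"); s=sensors.get_state()
T=R.from_quat(s["ee_rot"]).as_matrix(); f,M,p=cam(c)
print("cam in tool", T.T@(p-s["position"]), "R", (T.T@M).round(3)); print(proj(c,s["position"]))
t=capture("top"); 
# press edges from t1 crop pixels (/3.6+240,+160)
for n,(u,v),z in [("mid far end c",(318,130),64),("mid near end c",(325,243),64),("low far R end",(418,150),44),("low near R end",(418,222),44),("grip L",(97,115),311),("grip R",(99,233),311)]:
    print(n,onz(t,u/3.6+240,v/3.6+160,z).round(1))
```

```text
cam in tool [  76.66037722   -0.31635989 -142.12205853] R [[-0.001  0.954  0.299]
 [ 1.     0.     0.001]
 [ 0.001  0.299 -0.954]]
[320.50255413 250.48287317]
mid far end c [570.7 124.5  64. ]
mid near end c [466.1 116.1  64. ]
low far R end [556.2  30.1  44. ]
low near R end [488.4  29.3  44. ]
grip L [547.2 292.2 311. ]
grip R [458.3 287.3 311. ]
```

```bash
python3 -m jog '[0.085,0,0,0.2,0,0,0, 0.085,0,0,0.2,0,0,0, 0.085,0,0,0.2,0,0,0, 0.085,0,0,0.2,0,0,0, 0.085,0,0,0.2,0,0,0, 0.085,0.25,-0.56,0.2,0,0,26, 0.085,0.25,-0.56,0.2,0,0,26, 0.085,0.25,-0.56,0.2,0,0,26, 0.085,0.25,-0.56,0.2,0,0,26, 0.085,0.25,-0.56,0.2,0,0,26, 0.085,0.25,-0.56,0.2,0,0,26, 0.085,0.25,-0.56,0.2,0,0,26]'
```

```text
time: 1.4
position: [368.9, 358.7, 431.6]
ee_rot: [-0.037, 0.999, 0.0, 0.0]
wrist_force: [0.6, 0.0, -0.3]
width: 84.9
```

```bash
python3 -m jog '[0.085,0.13,-0.3,0,0,0,0, 0.085,0.13,-0.3,0,0,0,0, 0.085,0.13,-0.3,0,0,0,0, 0.085,0.13,-0.3,0,0,0,0, 0.085,0.13,-0.3,0,0,0,0, 0.085,0.13,-0.3,0,0,0,0, 0.085,0.13,-0.3,0,0,0,0, 0.085,0.13,-0.3,0,0,0,0, 0.085,0.13,-0.3,-0.09,0,0,0, 0.085,0.13,-0.3,-0.09,0,0,0, 0.085,0.13,-0.3,-0.09,0,0,0, 0.085,0.13,-0.3,-0.09,0,0,0]'
python3 -c "
from h import *
c=shot('wrist','w1'); print(sensors.get_state()['position'])"
```

```text
time: 2.4
position: [496.9, 60.8, 339.2]
ee_rot: [-0.038, 0.999, -0.001, -0.003]
wrist_force: [-0.6, 0.4, 0.9]
width: 84.8
[498.5135249   61.29096723 341.86017249]
```

View pics/w1.png

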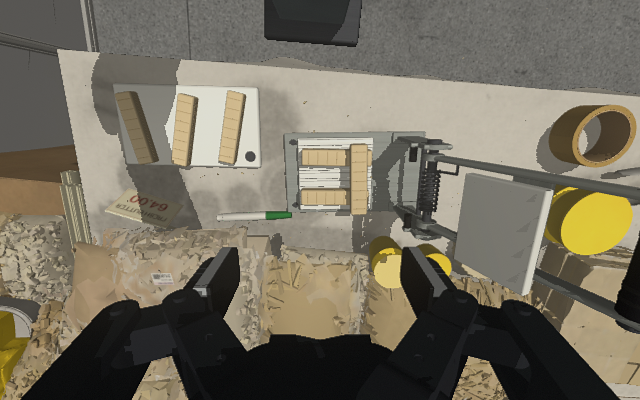

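The wrist view shows board bars at (233,127), (184,130) and (137,127). The laid bar is at (359,179), and the low bars are at (326,158) and (326,197). I'll measure them from this image.

```bash
cat > w.py <<'E'
from h import *
import sys
def boxes(c,roi,z,minA=150,sat=60,name=None):
    x0,y0,x1,y1=roi
    hsv=cv2.cvtColor(c["pixels"],cv2.COLOR_RGB2HSV)
    m=((hsv[:,:,0]>8)&(hsv[:,:,0]<28)&(hsv[:,:,1]>sat)).astype(np.uint8)
    q=np.zeros_like(m); q[y0:y1,x0:x1]=1; m*=q
    m=cv2.morphologyEx(m,cv2.MORPH_CLOSE,np.ones((3,3),np.uint8))
    if name: cv2.imwrite("pics/"+name+".png",cv2.resize(m[y0:y1,x0:x1]*255,None,fx=3,fy=3,interpolation=cv2.INTER_NEAREST))
    cs,_=cv2.findContours(m,cv2.RETR_EXTERNAL,cv2.CHAIN_APPROX_NONE)
    out=[]
    for k in cs:
        if cv2.contourArea(k)<minA: continue
        P=np.array([onz(c,*p[0],z)[:2] for p in k],dtype=np.float32)
        (x,y),(w,h),a=rr=cv2.minAreaRect(P); b=cv2.boxPoints(rr)
        e=[b[1]-b[0],b[2]-b[1]]; L=[np.linalg.norm(v) for v in e]; v=e[int(np.argmax(L))]
        ang=np.degrees(np.arctan2(v[1],v[0])); ang=(ang+90)%180-90
        out.append(((x,y),sorted(L),ang)); print("c",np.round((x,y),1),"LW",np.round(sorted(L),1),"ang",round(ang,1), "corners",b.round(0).tolist())
    return out
E
python3 - <<'E'
from w import *
c=capture("wrist")
boxes(c,(100,75,262,175),32,name="m2")
boxes(c,(345,135,375,225),64,name="m3")
boxes(c,(298,135,349,215),44,name="m4")
E
python3 - <<'E'
import cv2,numpy as np
a=[cv2.imread(f"pics/m{i}.png") for i in (2,3,4)]
h=max(i.shape[0] for i in a)
cv2.imwrite("pics/m5.png",np.hstack([cv2.copyMakeBorder(i,0,h-i.shape[0],0,8,cv2.BORDER_CONSTANT,value=(0,0,255)) for i in a]))
E
```

```text
c [ 467.3 -156.5] LW [ 30.5 111.2] ang -9.9 corners [[410.0, -162.0], [519.0, -181.0], [525.0, -151.0], [415.0, -132.0]]
c [ 468.5 -229.3] LW [ 34.1 110.2] ang 13.2 corners [[411.0, -225.0], [419.0, -258.0], [526.0, -233.0], [518.0, -200.0]]
c [457.8 -81.6] LW [ 28.5 110.4] ang -8.8 corners [[401.0, -87.0], [510.0, -104.0], [515.0, -76.0], [405.0, -59.0]]
c [518.3 121.3] LW [ 39.1 110. ] ang 5.9 corners [[462.0, 135.0], [466.0, 96.0], [575.0, 107.0], [571.0, 146.0]]
c [554.3  73.2] LW [27.6 78.2] ang -85.7 corners [[538.0, 111.0], [544.0, 33.0], [571.0, 35.0], [565.0, 113.0]]
c [489.2  68.3] LW [26.5 75.2] ang -87.8 corners [[475.0, 105.0], [477.0, 30.0], [504.0, 31.0], [501.0, 106.0]]
```

View pics/m5.png

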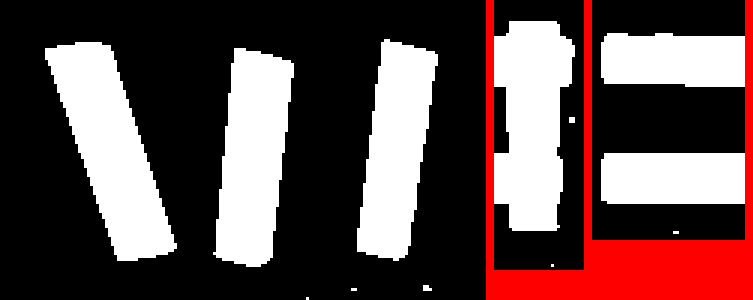

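Run:
```python
from h import *
c=shot("wrist","w1b",(285,125,435,225),5)
print(onz(c,358.2,177,64), onz(c,358.2,142,64),onz(c,358.2,212,64))
s=sensors.get_state(); print(s["position"],R.from_quat(s["ee_rot"]).as_matrix().round(3))
```

```text
[519.21258218 122.70827497  64.        ] [465.94108653 116.43594856  64.        ] [576.79121093 129.4877346   64.        ]
[499.92196746  61.56287264 343.99221013] [[-0.997 -0.076  0.004]
 [-0.076  0.997  0.001]
 [-0.004  0.001 -1.   ]]
```

View pics/w1b.png

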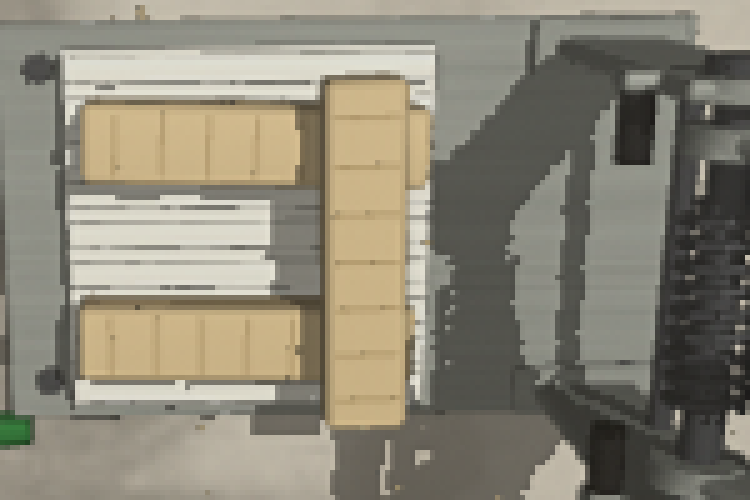

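The crop shows the laid bar's top face at cols 327–406, rows 78–428, the low bars' left ends at col 80, and the drain board spanning cols 62–435.

Run:
```python
from h import *
c=capture("wrist")
def L(n,a,b,z):
    A=onz(c,a[0]/5+285,a[1]/5+125,z);B=onz(c,b[0]/5+285,b[1]/5+125,z);d=B-A
    print(n,A[:2].round(1),B[:2].round(1),"len",np.linalg.norm(d).round(1),"ang",np.degrees(np.arctan2(d[1],d[0])).round(1))
L("drain left",(62,50),(73,403),24)
L("drain right",(436,45),(432,403),24)
L("drain top",(62,50),(436,45),24)
L("drain bot",(73,403),(432,403),24)
L("laid left",(327,80),(327,428),64)
L("laid right",(405,80),(405,428),64)
L("lownear top",(82,105),(300,105),44)
L("lownear bot",(82,183),(300,184),44)
L("lowfar top",(82,305),(300,307),44)
L("lowfar bot",(82,378),(300,379),44)
L("base left",(4,20),(11,410),8)
L("base top",(4,17),(540,14),20)
```

```text
drain left [467.3  22.8] [588.5  32.9] len 121.6 ang 4.8
drain right [456.6 143.7] [579.  158.6] len 123.3 ang 6.9
drain top [467.3  22.8] [456.6 143.7] len 121.4 ang 95.1
drain bot [588.5  32.9] [579.  158.6] len 126.1 ang 94.3
laid left [466.3 104.9] [576.5 117. ] len 110.9 ang 6.2
laid right [464.5 128.2] [574.6 142.1] len 111.0 ang 7.2
lownear top [481.9  31.3] [476.7  99.7] len 68.5 ang 94.3
lownear bot [506.6  32.7] [501.6 102.2] len 69.7 ang 94.1
lowfar top [547.   34.9] [542.3 106.4] len 71.7 ang 93.8
lowfar bot [572.2  36.4] [567.1 109. ] len 72.8 ang 94.0
base left [460.5   1.8] [598.6   9.7] len 138.3 ang 3.3
base top [458.6   3.1] [444.5 176.9] len 174.3 ang 94.6
```

```bash
python3 -m jog '[0.06,-0.042,-0.145,-0.09,0,0,-13, 0.06,-0.042,-0.145,-0.09,0,0,-13, 0.06,-0.042,-0.145,-0.09,0,0,-13, 0.06,-0.042,-0.145,-0.09,0,0,-13, 0.06,-0.042,-0.145,-0.09,0,0,-13, 0.06,-0.042,-0.145,-0.22,0,0,-13, 0.06,-0.042,-0.145,-0.22,0,0,-13, 0.06,-0.042,-0.145,-0.22,0,0,-13, 0.06,-0.042,-0.145,-0.22,0,0,-13, 0.06,-0.042,-0.145,-0.22,0,0,-13,0.06,-0.042,-0.145,-0.22,0,0,-13]' 60
python3 -c "
from h import *
c=shot('wrist','w2');s=sensors.get_state(); print(s['time'],s['position'],R.from_quat(s['ee_rot']).as_matrix().round(3)[:,:2].T, proj(c,[457.5,-83.5,32]))"
```

```text
time: 3.52
position: [458.8, -84.2, 123.5]
ee_rot: [0.076, 0.997, 0.0, 0.002]
wrist_force: [-0.0, -0.6, 0.5]
width: 59.9
3.5667 [459.19856341 -84.2337286  124.05525638] [[-0.989  0.151 -0.005]
 [ 0.151  0.989  0.001]] [320.62692169 198.53295693]
```

View pics/w2.png

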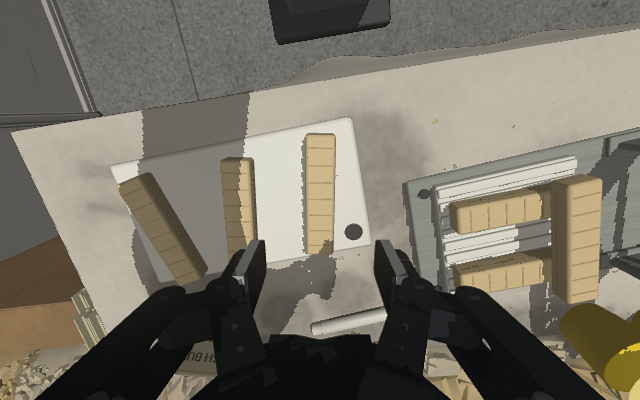

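The bar lies between the jaws, with its top face at rows 134–255 and cols 305–336, aligned with the tool. I'll check its centre and go down.

Run:
```python
from w import *
c=capture("wrist")
boxes(c,(296,120,345,262),32,minA=1500,name="m6")
```

```text
c [457.  -83.1] LW [ 27.3 110.6] ang -9.0 corners [[400.0, -88.0], [509.0, -105.0], [514.0, -78.0], [404.0, -61.0]]
```

```bash
python3 -m jog '[0.06,-0.002,0.001,-0.07,0,0,0, 0.06,-0.002,0.001,-0.07,0,0,0, 0.06,-0.002,0.001,-0.105,0,0,0, 0.06,-0.002,0.001,-0.107,0,0,0, 0.06,-0.002,0.001,-0.107,0,0,0, 0.015,-0.002,0.001,-0.107,0,0,0, 0.015,-0.002,0.001,-0.107,0,0,0, 0.015,-0.002,0.001,-0.107,0,0,0, 0.015,-0.002,0.001,-0.107,0,0,0, 0.015,-0.002,0.001,-0.107,0,0,0]' 40
```

```text
time: 4.45
position: [456.5, -83.3, 16.7]
ee_rot: [0.076, 0.997, 0.0, 0.002]
wrist_force: [-1.3, -1.4, 8.8]
width: 25.1
```

```bash
python3 -m jog '[0.015,0,0,0.1,0,0,0, 0.015,0,0,0.1,0,0,0, 0.015,0.03,0.06,0.1,0,0,6, 0.015,0.0675,0.1375,0.1,0,0,13.5, 0.015,0.0675,0.1375,0.1,0,0,13.5, 0.015,0.0675,0.1375,0.1,0,0,13.5, 0.015,0.0675,0.1375,0.1,0,0,13.5, 0.015,0.0675,0.1375,0.053,0,0,13.5, 0.015,0.0675,0.1375,0.053,0,0,13.5,0.015,0.0675,0.1375,0.053,0,0,13.5]'
python3 -c "
from h import *
c=shot('wrist','w3');s=sensors.get_state(); print(s['time'],s['position'],R.from_quat(s['ee_rot']).as_matrix().round(3)[:,:2].T, s['width'])"
```

```text
time: 5.28
position: [519.9, 53.9, 66.2]
ee_rot: [-0.042, 0.999, -0.0, -0.002]
wrist_force: [1.2, -0.5, -0.5]
width: 24.8
5.3333 [521.27414861  53.69750998  67.58008176] [[-0.997 -0.083  0.001]
 [-0.083  0.997 -0.   ]] 24.89130898817124
```

View pics/w3.png

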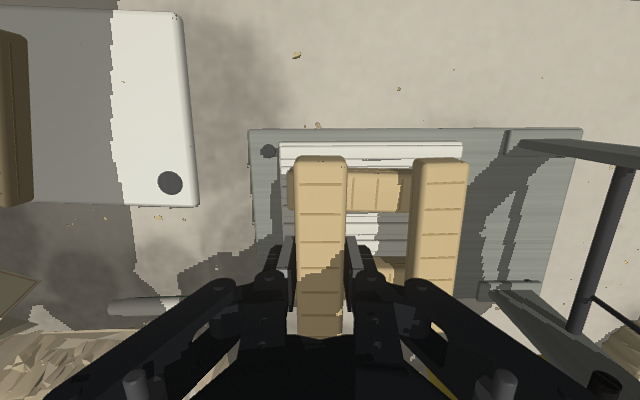

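Held bar is parallel to the laid bar; its near end is at (320,157), and the laid bar's near end is at (440,159). Comparing both.

Run:
```python
from h import *
c=capture("wrist"); s=sensors.get_state(); zt=s["position"][2]-4.7+20
im=c["pixels"][:,:,::-1]
cv2.imwrite("pics/w3z.png",cv2.resize(im[130:320,240:600],None,fx=2.2,fy=2.2,interpolation=cv2.INTER_NEAREST))
a=onz(c,320,157,zt); b=onz(c,440,159.5,64)
ey=np.array([-.08,.9968]); ex=np.array([.9968,.08]); d=(b-a)[:2]
print(s["position"],a,b,"d along ex",d@ex,"ey",d@ey)
```

```text
[522.35467537  53.73636534  68.48166608] [465.43390859  48.92070431  83.78166608] [464.74989676 112.25238872  64.        ] d along ex 4.384711761411384 ey 63.18374397033014
```

View pics/w3z.png

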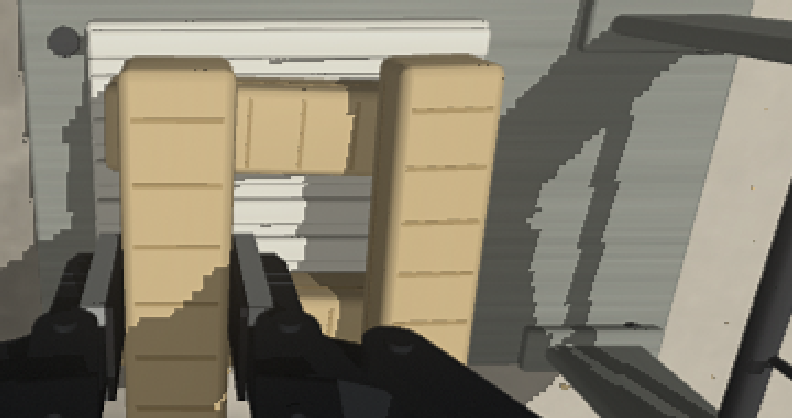

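Run:
```python
from h import *
c=capture("wrist"); s=sensors.get_state(); zt=s["position"][2]-4.7+20
a=onz(c,321.4,160.9,zt); b=onz(c,446.8,160,64)
ey=np.array([-.08,.9968]); ex=np.array([.9968,.08]); d=(b-a)[:2]
print(s["position"],a,b,"d along ex",d@ex,"ey",d@ey)
```

```text
[522.89266454  53.86598617  68.93779829] [468.1985091   49.72637224  84.23779829] [465.87807615 116.26779358  64.        ] d along ex 3.0103061453506283 ey 66.51412343568987
```

```bash
python3 -m jog '[0.015,0.002,-0.001,-0.012,0,0,0, 0.015,0.002,-0.001,-0.018,0,0,0, 0.015,0.002,-0.001,-0.021,0,0,0, 0.015,0.002,-0.001,-0.021,0,0,0, 0.015,0.002,-0.001,-0.021,0,0,0, 0.015,0.002,-0.001,-0.021,0,0,0]'
python3 -c "
from h import *
c=shot('wrist','w4');s=sensors.get_state(); print(s['time'],s['position'],s['wrist_force'], s['width'])"
```

```text
time: 5.93
position: [524.7, 53.0, 48.7]
ee_rot: [-0.041, 0.999, 0.001, 0.001]
wrist_force: [-6.0, -1.2, 19.6]
width: 24.9
5.9833 [524.73553824  53.02623978  48.65681855] [-6.02338475 -0.95588683 19.68055957] 24.945134015572368
```

View pics/w4.png

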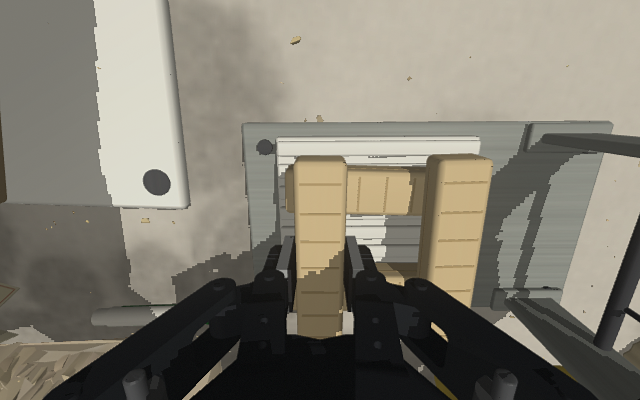

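The bar rests on both bottom bars, contact force 19.7 N. I'll release it and rise.

```bash
python3 -m jog '[0.02,0,0,0.001,0,0,0, 0.045,0,0,0.001,0,0,0, 0.045,0,0,0.001,0,0,0, 0.045,0,0,0.001,0,0,0, 0.045,0,0,0.03,0,0,0, 0.045,0,0,0.07,0,0,0, 0.045,0,0,0.11,0,0,0, 0.045,0,0,0.15,0,0,0, 0.045,0,0,0.15,0,0,0,0.045,0,0,0.15,0,0,0]'
python3 -c "
from h import *
c=shot('wrist','w5');s=sensors.get_state(); print(s['time'],s['position'],s['wrist_force'], s['width'])"
```

```text
time: 6.82
position: [525.4, 53.6, 198.4]
ee_rot: [-0.042, 0.999, 0.001, 0.002]
wrist_force: [-0.3, -0.1, -0.6]
width: 44.9
6.8667 [523.92565954  53.50069269 196.43373685] [ 0.72020048 -0.27970626 -0.36853307] 44.85467473354669
```

View pics/w5.png

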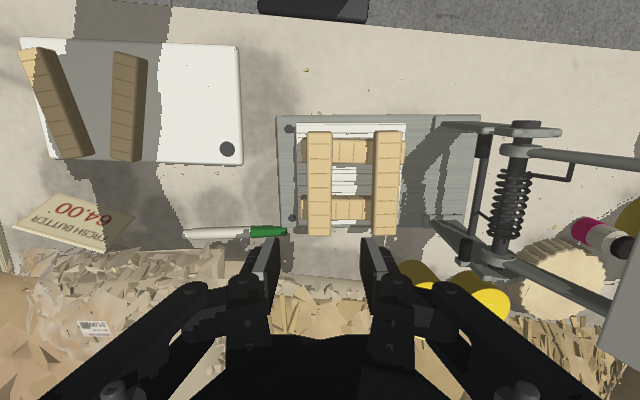

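Middle layer now shows two parallel bars at cols 307–332 and 373–398. Going to bar b, at (467,−159), angle −9.8°.

```bash
python3 -m jog '[0.055,-0.057,-0.2125,-0.03,0,0,-14.5, 0.055,-0.057,-0.2125,-0.03,0,0,-14.5, 0.055,-0.057,-0.2125,-0.03,0,0,-14.5, 0.055,-0.057,-0.2125,-0.03,0,0,-14.5, 0.055,-0.057,-0.2125,-0.03,0,0,-14.5, 0.055,-0.057,-0.2125,-0.075,0,0,-14.5, 0.055,-0.057,-0.2125,-0.075,0,0,-14.5, 0.055,-0.057,-0.2125,-0.075,0,0,-14.5,0.055,-0.057,-0.2125,-0.075,0,0,-14.5]'
python3 - <<'E'
from w import *
s=sensors.get_state(); print(s['time'],s['position'],R.from_quat(s['ee_rot']).as_matrix().round(3)[:,:2].T)
c=shot('wrist','w6')
print(proj(c,[467,-159,32]))
boxes(c,(275,100,370,262),32,minA=1000,sat=55,name="m7")
E
```

```text
time: 7.62
position: [466.5, -158.1, 120.3]
ee_rot: [0.084, 0.996, 0.0, -0.002]
wrist_force: [-0.3, -0.6, -0.2]
width: 55.0
7.6167 [ 466.51977311 -158.07515848  120.28615818] [[-0.986  0.168  0.003]
 [ 0.168  0.986  0.   ]]
[319.19424368 202.52601427]
c [ 466.4 -160.5] LW [ 25.3 111.6] ang -10.0 corners [[409.0, -163.0], [519.0, -183.0], [524.0, -158.0], [414.0, -138.0]]
```

View pics/w6.png

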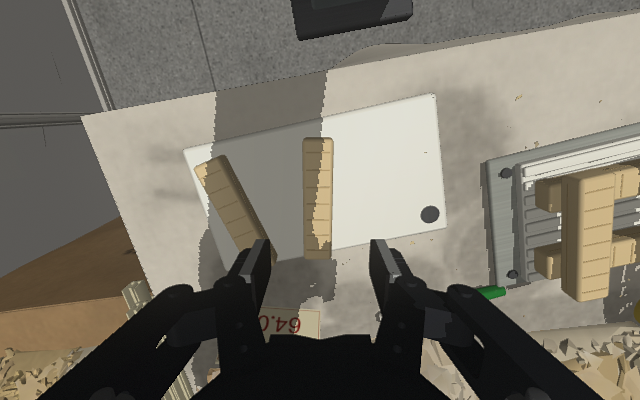

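Bar b is between the jaws (cols 303–333, rows 138–258) and aligned; go down and grip.

```bash
python3 -m jog '[0.055,0,-0.002,-0.07,0,0,0, 0.055,0,-0.002,-0.07,0,0,0, 0.055,0,-0.002,-0.1,0,0,0, 0.055,0,-0.002,-0.104,0,0,0, 0.055,0,-0.002,-0.104,0,0,0, 0.015,0,-0.002,-0.104,0,0,0, 0.015,0,-0.002,-0.104,0,0,0, 0.015,0,-0.002,-0.104,0,0,0, 0.015,0,-0.002,-0.104,0,0,0, 0.015,0,-0.002,-0.104,0,0,0]' 40
```

```text
time: 8.5
position: [468.9, -161.3, 19.5]
ee_rot: [0.084, 0.996, 0.0, 0.002]
wrist_force: [0.1, 1.4, 7.6]
width: 25.3
```

```bash
python3 -c "
from h import *
s=sensors.get_state(); print(s['joint_pos'].round(2), s['position'])"
python3 -m jog '[0.015,0,0,0.04,0,0,0, 0.015,0,0,0.08,0,0,0, 0.015,0.02,0,0.12,0,0,7, 0.015,0.03,0.03,0.14,0,0,14, 0.015,0.04,0.07,0.14,0,0,21, 0.015,0.05,0.11,0.14,0,0,28, 0.015,0.06,0.14,0.14,0,0,35, 0.015,0.07,0.17,0.14,0,0,42, 0.015,0.075,0.2,0.14,0,0,49]'
python3 -c "
from h import *
s=sensors.get_state(); print(s['joint_pos'].round(2), s['position'])"
```

```text
[-0.06  0.51  0.39  2.15 -0.37  0.54  2.  ] [ 468.86352478 -161.33633176   19.46082448]
time: 9.25
position: [543.1, 40.7, 158.8]
ee_rot: [-0.339, 0.941, -0.0, 0.001]
wrist_force: [-0.3, -0.7, -0.9]
width: 25.0
[-0.36  0.34  0.26  1.94 -0.11  0.88  2.22] [543.05789242  40.71424492 158.79823316]
```

```bash
python3 -m jog '[0.015,0.005,0.01,0,0,0,7, 0.015,0.01,0.03,0,0,0,14, 0.015,0.012,0.05,0,0,0,21, 0.015,0.012,0.0525,0,0,0,28]'
python3 -c "
from h import *
s=sensors.get_state(); print(s['joint_pos'].round(2), s['position'])"
```

```text
time: 9.58
position: [554.4, 96.1, 158.4]
ee_rot: [-0.559, 0.829, 0.001, 0.002]
wrist_force: [-0.7, 0.4, -0.4]
width: 25.1
[-0.35  0.36  0.14  1.89 -0.06  0.89  2.57] [554.35668967  96.13227621 158.43342724]
```

```bash
python3 -c "
from h import *
c=shot('scene','s2',(200,80,440,320),2.5)
t=shot('top','t2',(240,120,460,270),3.6)
s=sensors.get_state(); print(s['time'],s['joint_pos'].round(3))"
```

```text
9.6833 [-0.35   0.36   0.139  1.892 -0.063  0.892  2.567]
```

View pics/s2.png

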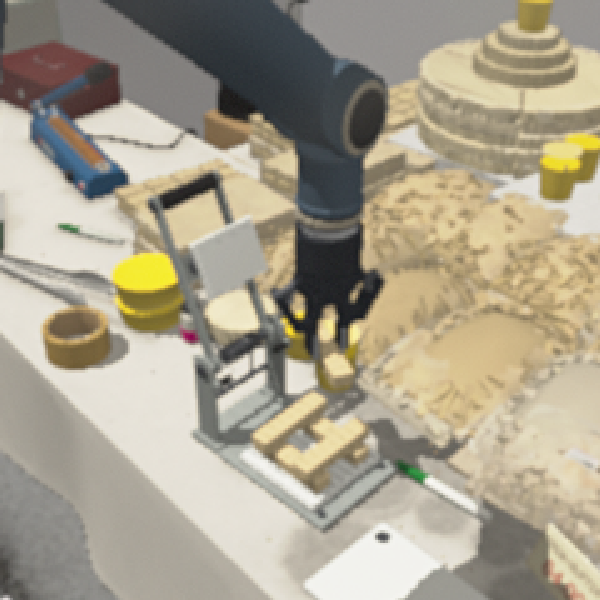

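View pics/t2.png

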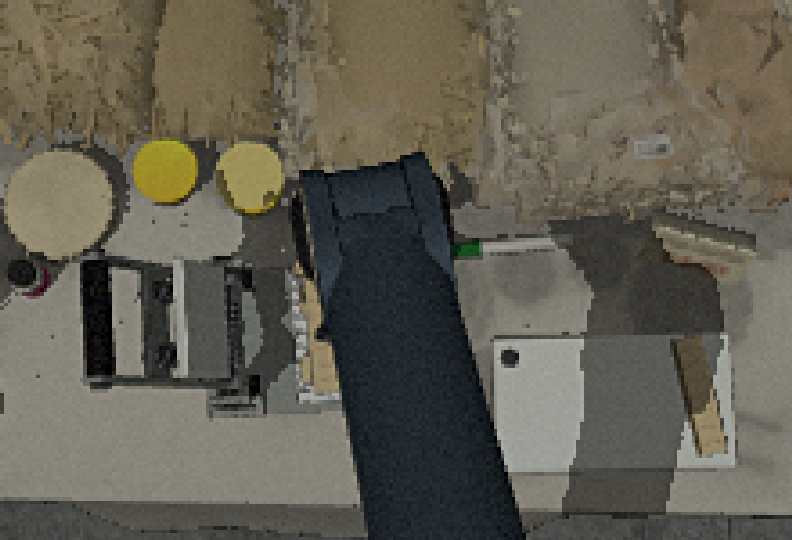

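The hand carries no visible camera housing, so I'll turn the other way, staying clear of joint 7's limit (now 2.57 of 2.66).

```bash
python3 -m jog '[0.015,0,-0.005,0,0,0,-7, 0.015,0,-0.005,0,0,0,-14, 0.015,0,-0.005,0,0,0,-21, 0.015,0,-0.005,0,0,0,-28, 0.015,0,-0.005,0,0,0,-35, 0.015,0,-0.005,0,0,0,-42, 0.015,0,-0.005,0,0,0,-49, 0.015,0,-0.005,0,0,0,-56, 0.015,0,-0.005,0,0,0,-63, 0.015,0,-0.005,0,0,0,-70, 0.015,0,-0.005,0,0,0,-77, 0.015,0,-0.005,0,0,0,-84]'
python3 -m jog '[0.015,0,0,0,0,0,-7, 0.015,0,0,0,0,0,-14, 0.015,0,0,0,0,0,-21, 0.015,0,0,0,0,0,-28, 0.015,0,0,0,0,0,-35, 0.015,0,0,0,0,0,-42, 0.015,0,0,0,0,0,-49, 0.015,0,0,0,0,0,-56, 0.015,0,0,0,0,0,-63, 0.015,0,0,0,0,0,-69.4, 0.015,0,0,0,0,0,-69.4]'
python3 -c "
from h import *
s=sensors.get_state(); T=R.from_quat(s['ee_rot']).as_matrix();print(s['joint_pos'].round(2), s['position'],np.degrees(np.arctan2(T[1,0],T[0,0])))"
```

```text
time: 10.68
position: [553.9, 85.0, 158.1]
ee_rot: [0.151, 0.989, 0.0, 0.0]
wrist_force: [-1.0, -0.3, -0.8]
width: 24.9
time: 11.6
position: [553.9, 85.4, 158.0]
ee_rot: [0.685, 0.729, 0.0, 0.0]
wrist_force: [0.3, 0.4, -1.1]
width: 24.7
[-0.81  0.44  0.77  1.92 -0.38  0.93  0.2 ] [553.89980127  85.35503666 157.95320132] 93.53915349510434
```

```bash
python3 -m jog '[0.015,0.002,0.003,-0.035,0,0,1, 0.015,0.002,0.003,-0.06,0,0,1, 0.015,0.002,0.003,-0.06,0,0,1, 0.015,0.002,0.003,-0.06,0,0,1, 0.015,0.002,0.003,-0.06,0,0,1]'
python3 -c "
from h import *
c=shot('wrist','w7');s=sensors.get_state(); T=R.from_quat(s['ee_rot']).as_matrix();print(s['position'],np.degrees(np.arctan2(T[1,0],T[0,0])),s['width'])
P=[555.4,90.7]; ey=np.array([-.08,.9968]);print('predicted lever-side end',proj(c,[*(np.array(P)+56*ey),s['position'][2]-7.5+20]))"
```

```text
time: 12.02
position: [557.0, 88.6, 98.8]
ee_rot: [0.677, 0.736, 0.001, 0.001]
wrist_force: [0.7, 0.3, -1.1]
width: 25.1
[557.24943523  88.82081398  99.15492187] 94.85376749890055 24.694010808218227
predicted lever-side end [317.64837352 150.32182747]
```

View pics/w7.png

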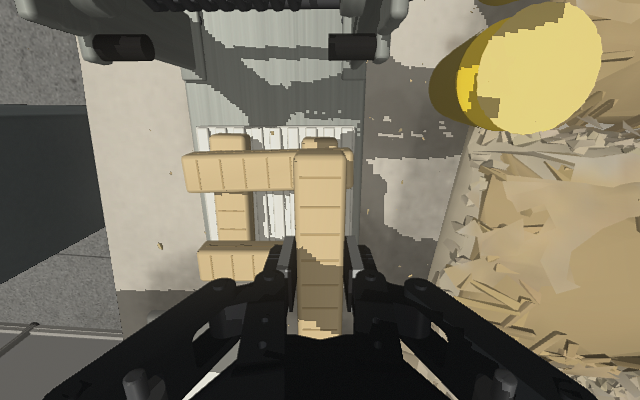

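The held bar's far end is at (318,152), as predicted, and directly above the low bar at col 319. Lowering.

```bash
python3 -m jog '[0.015,-0.001,0,-0.015,0,0,0, 0.015,-0.001,0,-0.023,0,0,0, 0.015,-0.001,0,-0.0275,0,0,0, 0.015,-0.001,0,-0.0275,0,0,0, 0.015,-0.001,0,-0.0275,0,0,0, 0.015,-0.001,0,-0.0275,0,0,0]'
python3 -c "
from h import *
c=shot('wrist','w8');s=sensors.get_state(); print(s['time'],s['position'],s['wrist_force'], s['width'])"
```

```text
time: 12.57
position: [555.5, 89.4, 71.5]
ee_rot: [0.676, 0.737, 0.001, -0.0]
wrist_force: [-2.7, -0.3, 6.8]
width: 24.8
12.6167 [555.50128315  89.39745988  71.47883532] [-2.59828299  0.8156352   7.51260104] 24.952305740529575
```

View pics/w8.png

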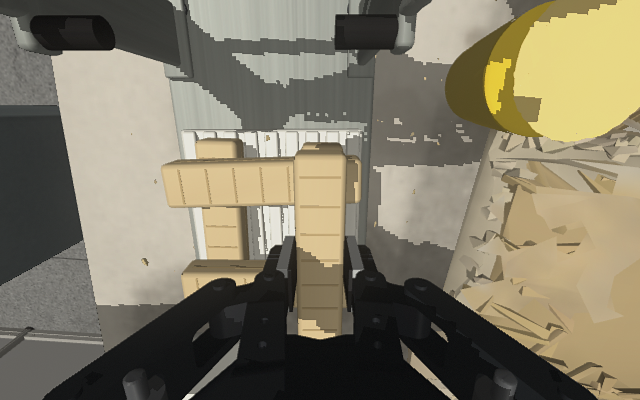

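Contact is 7.5 N and the bar sits across both middle bars. Releasing, rising and heading to bar c.

```bash
python3 -m jog '[0.02,0,0,0.001,0,0,0, 0.045,0,0,0.001,0,0,0, 0.045,0,0,0.001,0,0,0, 0.045,0,0,0.001,0,0,0, 0.045,0,0,0.035,0,0,0, 0.045,0,0,0.075,0,0,0, 0.045,-0.01,-0.02,0.1,0,0,6, 0.045,-0.02,-0.055,0.11,0,0,13, 0.045,-0.03,-0.09,0.11,0,0,20, 0.045,-0.04,-0.125,0.11,0,0,27, 0.045,-0.05,-0.16,0.11,0,0,34, 0.05,-0.06,-0.195,0.11,0,0,41]'
python3 -m jog '[0.055,-0.006,-0.03,0,0,0,7, 0.055,-0.012,-0.06,0,0,0,14, 0.055,-0.018,-0.09,0,0,0,21, 0.055,-0.025,-0.12,-0.02,0,0,28, 0.055,-0.027,-0.128,-0.04,0,0,35, 0.055,-0.027,-0.128,-0.06,0,0,42, 0.055,-0.027,-0.128,-0.06,0,0,49, 0.055,-0.027,-0.128,-0.06,0,0,56,0.055,-0.027,-0.128,-0.06,0,0,57.5,0.055,-0.027,-0.128,-0.06,0,0,57.5,0.055,-0.027,-0.128,-0.06,0,0,57.5]'
python3 - <<'E'
from w import *
s=sensors.get_state(); T=R.from_quat(s['ee_rot']).as_matrix();print(s['time'],s['joint_pos'].round(2),s['position'],np.degrees(np.arctan2(T[1,0],T[0,0])))
c=shot('wrist','w9')
print(proj(c,[468.5,-233.3,32]))
boxes(c,(275,100,370,262),32,minA=1000,sat=55,name="m8")
E
```

```text
time: 13.62
position: [494.3, -107.1, 180.1]
ee_rot: [0.372, 0.928, 0.0, 0.0]
wrist_force: [0.7, 0.0, 0.8]
width: 49.9
time: 14.53
position: [468.1, -233.8, 120.0]
ee_rot: [-0.115, 0.993, -0.0, 0.0]
wrist_force: [0.9, 0.2, -0.8]
width: 54.9
14.5333 [ 0.03  0.38  0.45  2.03 -0.23  0.79  2.41] [ 468.11191709 -233.84695645  120.04062785] -166.7554313318
[320.48349883 202.28139115]
c [ 468.5 -235.7] LW [ 25.3 110.5] ang 13.1 corners [[412.0, -236.0], [418.0, -261.0], [525.0, -236.0], [519.0, -211.0]]
```

View pics/w9.png

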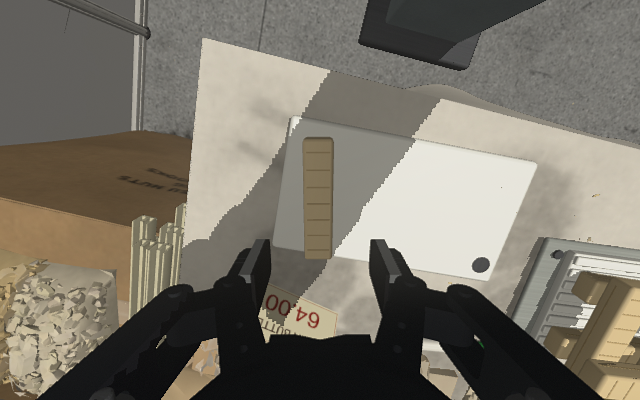

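Bar c is between the jaws, cols 303–333, rows 138–258, centre (468.5,−235.7).

```bash
python3 -m jog '[0.055,0,-0.002,-0.07,0,0,0, 0.055,0,-0.002,-0.07,0,0,0, 0.055,0,-0.002,-0.1,0,0,0, 0.055,0,-0.002,-0.104,0,0,0, 0.055,0,-0.002,-0.104,0,0,0, 0.015,0,-0.002,-0.104,0,0,0, 0.015,0,-0.002,-0.104,0,0,0, 0.015,0,-0.002,-0.104,0,0,0, 0.015,0,-0.002,-0.104,0,0,0, 0.015,0,-0.002,-0.104,0,0,0]' 40
python3 -c "
from h import *
s=sensors.get_state(); print(s['position'],s['wrist_force'],s['width'])"
```

```text
time: 15.42
position: [469.5, -236.3, 17.8]
ee_rot: [-0.117, 0.993, -0.001, 0.002]
wrist_force: [-0.7, -0.5, 7.3]
width: 25.0
[ 469.50509659 -236.3227479    17.8268229 ] [-0.68034512 -0.45262822  7.31835179] 24.96483596302338
```

```bash
python3 -m jog '[0.015,0,0,0.04,0,0,0, 0.015,0,0,0.08,0,0,0, 0.015,0,0.01,0.12,0,0,-7, 0.015,0,0.04,0.14,0,0,-14, 0.015,0,0.07,0.14,0,0,-21, 0.015,0.005,0.1,0.14,0,0,-28, 0.015,0.01,0.13,0.14,0,0,-35, 0.015,0.015,0.16,0.14,0,0,-42, 0.015,0.018,0.19,0.14,0,0,-49, 0.015,0.018,0.22,0.14,0,0,-56, 0.015,0.018,0.25,0.14,0,0,-63, 0.015,0.018,0.27,0.14,0,0,-70]'
python3 -m jog '[0.015,0,0.02,0,0,0,-7, 0.015,0,0.04,0,0,0,-14, 0.015,0,0.051,0,0,0,-21, 0.015,0,0.051,0,0,0,-28.4, 0.015,0,0.051,-0.03,0,0,-28.4, 0.015,0,0.051,-0.055,0,0,-28.4, 0.015,0,0.051,-0.055,0,0,-28.4, 0.015,0,0.051,-0.055,0,0,-28.4]'
python3 -c "
from h import *
c=shot('wrist','w10');s=sensors.get_state(); T=R.from_quat(s['ee_rot']).as_matrix();print(s['time'],s['position'],np.degrees(np.arctan2(T[1,0],T[0,0])),s['width'],s['joint_pos'].round(2))
P=[487.6,85.3]; ey=np.array([-.08,.9968]);print('predicted lever-side end',proj(c,[*(np.array(P)+56*ey),s['position'][2]-5.8+20]))"
```

```text
time: 16.42
position: [485.8, 37.7, 156.4]
ee_rot: [0.475, 0.88, 0.001, -0.0]
wrist_force: [0.3, 0.6, -1.0]
width: 25.1
time: 17.08
position: [485.3, 85.1, 100.8]
ee_rot: [0.676, 0.737, -0.001, -0.0]
wrist_force: [0.3, 0.3, -0.4]
width: 24.8
17.1333 [486.41721917  85.15675067 101.76493688] 94.96700815258293 25.008677842132347 [-0.83  0.41  0.72  2.12 -0.4   0.75  0.23]
predicted lever-side end [325.87322005 155.85640019]
```

View pics/w10.png

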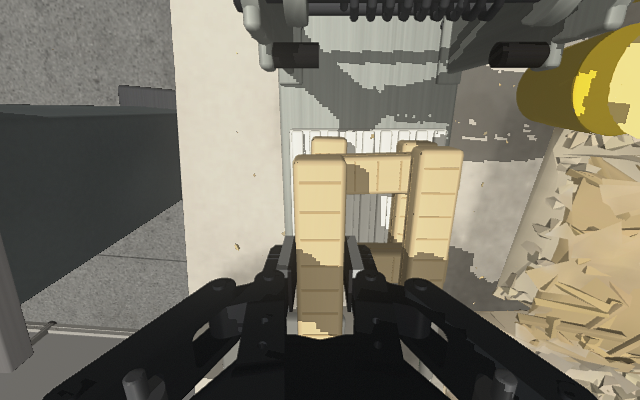

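Run:
```python
from h import *
c=capture("wrist"); s=sensors.get_state(); zt=s["position"][2]-5.8+20
im=c["pixels"][:,:,::-1]; cv2.imwrite("pics/w10z.png",cv2.resize(im[120:240,270:480],None,fx=3.6,fy=3.6,interpolation=cv2.INTER_NEAREST))
print(s["position"]); 
for u,v,z in [(320,160,zt),(329,142,44),(438,152,84)]: print(onz(c,u,v,z).round(1))
```

```text
[486.99730882  85.24866564 102.27256233]
[481.7 138.9 116.5]
[488.1 139.6  44. ]
[549.1 143.6  84. ]
```

View pics/w10z.png

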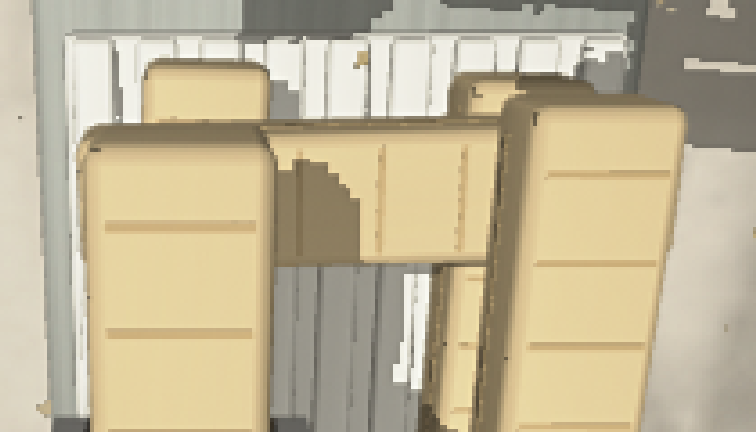

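```bash
python3 -m jog '[0.015,0.002,0,-0.015,0,0,0, 0.015,0.002,0,-0.026,0,0,0, 0.015,0.002,0,-0.0325,0,0,0, 0.015,0.002,0,-0.0325,0,0,0, 0.015,0.002,0,-0.0325,0,0,0, 0.015,0.002,0,-0.0325,0,0,0]'
python3 -c "
from h import *
c=shot('wrist','w11');s=sensors.get_state(); print(s['time'],s['position'],s['wrist_force'], s['width'])"
```

```text
time: 17.68
position: [488.6, 85.4, 69.1]
ee_rot: [0.676, 0.737, 0.001, 0.0]
wrist_force: [-0.8, -0.6, 5.6]
width: 25.1
17.7333 [488.62132802  85.407618    69.08343125] [-0.52689701  0.57051372  4.79881374] 25.177396977129092
```

View pics/w11.png

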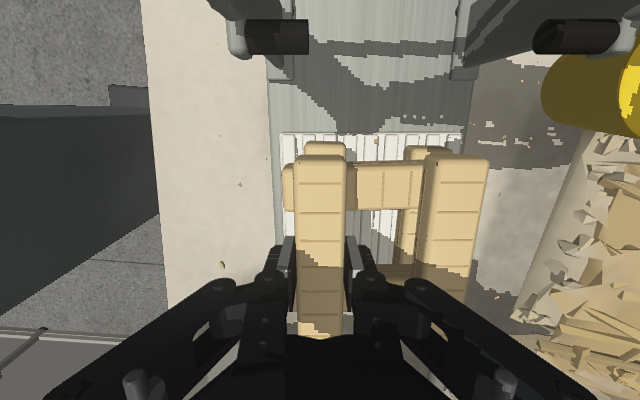

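Seated with 5 N. Releasing, rising, then checking the tower.

```bash
python3 -m jog '[0.02,0,0,0.001,0,0,0, 0.045,0,0,0.001,0,0,0, 0.045,0,0,0.001,0,0,0, 0.045,0,0,0.001,0,0,0, 0.045,0,0,0.035,0,0,0, 0.045,0,0,0.075,0,0,0, 0.045,0,0,0.115,0,0,0, 0.045,0,0,0.155,0,0,0, 0.045,0,-0.02,0.19,0,0,0, 0.045,0,-0.04,0.19,0,0,0, 0.045,0,-0.04,0.19,0,0,0, 0.045,0,-0.04,0.19,0,0,0]'
python3 -c "
from h import *
c=shot('wrist','w12');s=sensors.get_state(); print(s['time'],s['position'],s['wrist_force'], s['width'])
P=np.array([521.5,88,0]); ex=np.array([.9968,.08,0]);ey=np.array([-.08,.9968,0])
for x in(-34,34):
  for sx,sy in((-13,-56),(13,-56),(13,56),(-13,56)): print(proj(c,P+(x+sx)*ex+sy*ey+[0,0,84]).round(0),end=' ')
"
```

```text
time: 18.73
position: [487.7, 44.6, 258.5]
ee_rot: [0.676, 0.737, 0.001, -0.0]
wrist_force: [0.3, 0.7, -0.7]
width: 44.7
18.7833 [487.39214452  45.62153316 257.82975147] [-1.05206701 -0.50649043 -0.47592334] 44.876305830239986
[312. 190.] [334. 191.] [336.  89.] [311.  89.] [369. 191.] [391. 191.] [400.  90.] [375.  89.]
```

View pics/w12.png

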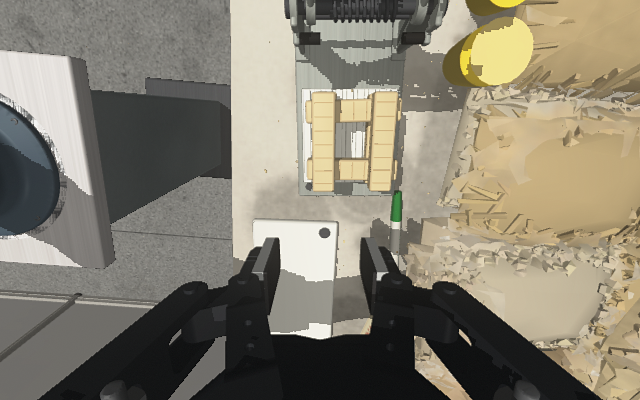

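The finished tower shows top bars at cols 311–335 and 370–398, rows 90–191, matching the predicted slots. Now raising, turning, and going above the lever grip.

```bash
python3 -m jog '[0.06,0,0,0.04,0,0,7, 0.06,0,0,0.08,0,0,14, 0.06,0,0,0.12,0,0,21, 0.06,0,0,0.16,0,0,28, 0.06,0,0.02,0.18,0,0,35, 0.06,0.003,0.05,0.18,0,0,42, 0.06,0.006,0.08,0.18,0,0,49, 0.06,0.009,0.11,0.18,0,0,56, 0.06,0.012,0.14,0.18,0,0,63, 0.06,0.015,0.17,0.18,0,0,70, 0.06,0.017,0.2,0.18,0,0,77, 0.06,0.017,0.22,0.18,0,0,84]'
python3 -m jog '[0.06,0,0.02,0,0,0,6, 0.06,0,0.025,0,0,0,6, 0.06,0,0.025,-0.02,0,0,6, 0.06,0,0.025,-0.02,0,0,6, 0.06,0,0.025,-0.02,0,0,6]'
python3 -c "
from h import *
c=shot('wrist','w13');s=sensors.get_state(); T=R.from_quat(s['ee_rot']).as_matrix();print(s['time'],s['position'],np.degrees(np.arctan2(T[1,0],T[0,0])),s['width'],s['joint_pos'].round(2))
print(proj(c,[505.1,292.3,311]))"
```

```text
time: 19.78
position: [503.7, 270.5, 435.8]
ee_rot: [0.003, 1.0, -0.001, -0.002]
wrist_force: [-0.1, 0.8, -0.6]
width: 60.0
time: 20.2
position: [504.3, 289.8, 416.9]
ee_rot: [-0.043, 0.999, -0.001, -0.002]
wrist_force: [0.4, -0.1, 0.8]
width: 60.0
20.25 [504.86534469 289.72196079 418.07914281] -175.12711346327256 59.98716107785527 [-1.09  0.23  0.63  1.5  -0.14  1.45  1.2 ]
[322.87251452 196.98727905]
```

View pics/w13.png

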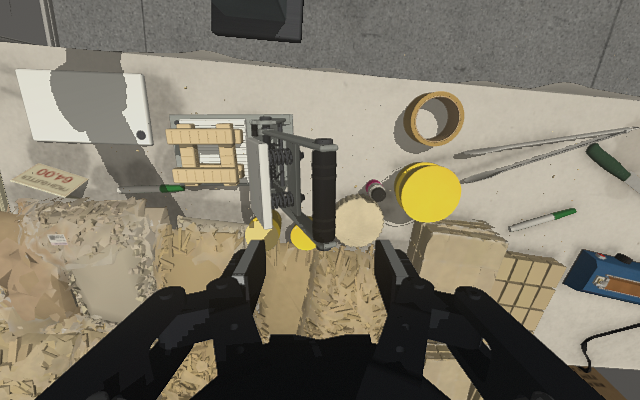

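The grip is at cols 312–336, rows 146–243, centre (324,195), within about 2 mm of prediction. Descending over it and closing.

```bash
python3 -m jog '[0.06,-0.002,0.003,-0.04,0,0,0, 0.06,-0.002,0.003,-0.08,0,0,0, 0.06,-0.002,0.003,-0.105,0,0,0, 0.06,-0.002,0.003,-0.122,0,0,0, 0.06,-0.002,0.003,-0.122,0,0,0, 0.06,-0.002,0.003,-0.122,0,0,0]'
python3 -c "
from h import *
c=shot('wrist','w14');s=sensors.get_state(); print(s['time'],s['position'],s['wrist_force'],s['width'],s['joint_pos'].round(2))
print(proj(c,[505.1,292.3,311]))"
```

```text
time: 20.75
position: [503.3, 293.0, 296.9]
ee_rot: [-0.043, 0.999, -0.0, 0.0]
wrist_force: [1.1, -0.0, 1.0]
width: 59.9
20.8 [503.95692252 293.35459753 298.06344255] [ 1.2370349  -0.39149794  0.88566562] 59.890792623237964 [-1.08  0.29  0.61  1.7  -0.18  1.2   1.23]
[318.67616381 266.68306669]
```

View pics/w14.png

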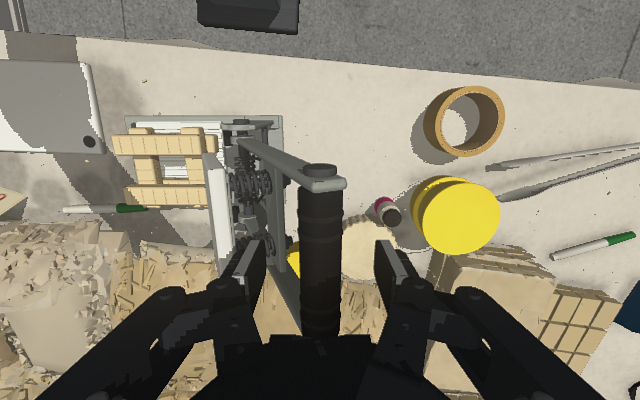

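The grip is centred at col 320 between the jaws. Closing at 60 N.

```bash
python3 -m jog '[0.06,0,0,-0.003,0,0,0, 0.01,0,0,-0.003,0,0,0, 0.01,0,0,-0.003,0,0,0, 0.01,0,0,-0.003,0,0,0, 0.01,0,0,-0.003,0,0,0, 0.01,0,0,-0.003,0,0,0]' 60
python3 - <<'E'
from h import *
s=sensors.get_state(); print(s['position'],s['wrist_force'],s['width'])
g=311-s['position'][2]; print("g",g)
ey=np.array([-.08,.9968])
g0=np.array([86.6,185.8])
prev=None
n=20
a=np.radians(25-114.6*np.arange(n+1)/n); 
for i,x in enumerate(a):
    ph=np.radians(30*i/n); y=120+205*np.sin(x)+g*np.sin(ph); z=125+205*np.cos(x)-g*np.cos(ph)
    if i==0: y0,z0=y,z
    dy=y-y0; w=dy*ey
    print(i,"d",(np.round([w[0],w[1],z-z0],1)).tolist(),"rot",np.round([np.degrees(ph)*.9968,np.degrees(ph)*.08],1).tolist())
E
```

```text
time: 21.3
position: [503.3, 293.5, 294.2]
ee_rot: [-0.044, 0.999, 0.0, 0.0]
wrist_force: [-0.3, 0.4, 4.4]
width: 20.4
[503.26838703 293.50254876 294.160297  ] [-0.29164077  0.42759822  4.39907166] 20.411625234591448
g 16.83970299968388
0 d [-0.0, 0.0, 0.0] rot [0.0, 0.0]
1 d [1.5, -18.5, 7.7] rot [1.5, 0.1]
2 d [3.0, -37.6, 13.5] rot [3.0, 0.2]
3 d [4.6, -57.3, 17.4] rot [4.5, 0.4]
4 d [6.2, -77.2, 19.2] rot [6.0, 0.5]
5 d [7.8, -97.2, 18.9] rot [7.5, 0.6]
6 d [9.4, -117.0, 16.7] rot [9.0, 0.7]
7 d [11.0, -136.6, 12.4] rot [10.5, 0.8]
8 d [12.5, -155.6, 6.2] rot [12.0, 1.0]
9 d [14.0, -173.8, -2.0] rot [13.5, 1.1]
10 d [15.3, -191.2, -11.9] rot [15.0, 1.2]
11 d [16.7, -207.5, -23.6] rot [16.4, 1.3]
12 d [17.9, -222.5, -36.9] rot [17.9, 1.4]
13 d [19.0, -236.1, -51.7] rot [19.4, 1.6]
14 d [19.9, -248.2, -67.7] rot [20.9, 1.7]
15 d [20.8, -258.6, -85.0] rot [22.4, 1.8]
16 d [21.4, -267.2, -103.2] rot [23.9, 1.9]
17 d [22.0, -273.9, -122.2] rot [25.4, 2.0]
18 d [22.4, -278.7, -141.8] rot [26.9, 2.2]
19 d [22.6, -281.5, -161.9] rot [28.4, 2.3]
20 d [22.7, -282.3, -182.1] rot [29.9, 2.4]
```

```bash
python3 -m jog '[0.01,0.0015,-0.0185,0.0077,1.5,0.1,0, 0.01,0.003,-0.0376,0.0135,3,0.2,0, 0.01,0.0046,-0.0573,0.0174,4.5,0.4,0, 0.01,0.0062,-0.0772,0.0192,6,0.5,0]'
python3 -c "
from h import *
s=sensors.get_state(); T=R.from_quat(s['ee_rot']).as_matrix();print(s['position'],s['wrist_force'],s['ft_torque'],s['width'],T[:,2],s['joint_pos'].round(2))"
```

```text
time: 21.63
position: [509.8, 220.6, 315.4]
ee_rot: [-0.045, 0.997, 0.058, -0.0]
wrist_force: [-2.2, 7.4, 10.5]
width: 20.1
[509.80036154 220.60358022 315.40926314] [-2.19504934  7.37865719 10.49122108] [1.85456536 0.68601505 0.05759942] 20.132349729115457 [-0.00556428  0.11558298 -0.99328224] [-0.95  0.2   0.63  1.76 -0.25  1.19  1.42]
```

```bash
python3 -m jog '[0.01,0.0016,-0.02,-0.0003,1.5,0.1,0, 0.01,0.0032,-0.0398,-0.0025,3,0.2,0, 0.01,0.0048,-0.0594,-0.0068,4.5,0.3,0, 0.01,0.0063,-0.0784,-0.013,6,0.5,0, 0.01,0.0078,-0.0966,-0.0212,7.5,0.6,0, 0.01,0.0091,-0.114,-0.0311,9,0.7,0, 0.01,0.0105,-0.1303,-0.0428,10.4,0.8,0, 0.01,0.0117,-0.1453,-0.0561,11.9,0.9,0]'
python3 -c "
from h import *
s=sensors.get_state(); c=shot('wrist','w15');shot('scene','s3',(200,120,440,360),2.5);T=R.from_quat(s['ee_rot']).as_matrix();print(s['position'],s['wrist_force'],s['ft_torque'],s['width'],T[:,2],s['joint_pos'].round(2))"
```

```text
time: 22.3
position: [523.4, 71.7, 259.1]
ee_rot: [-0.043, 0.986, 0.159, -0.002]
wrist_force: [0.3, 0.4, 9.0]
width: 20.0
[523.35014395  71.70639377 259.10870751] [0.30676961 0.44812922 8.96804451] [1.07577282 0.24722666 0.02430335] 20.007724189857225 [-0.01729054  0.31366304 -0.94937692] [-0.61  0.25  0.7   1.89 -0.52  1.16  1.97]
```

View pics/w15.png

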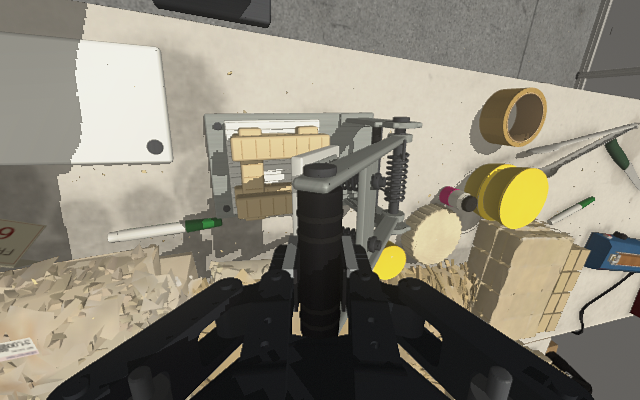

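View pics/s3.png

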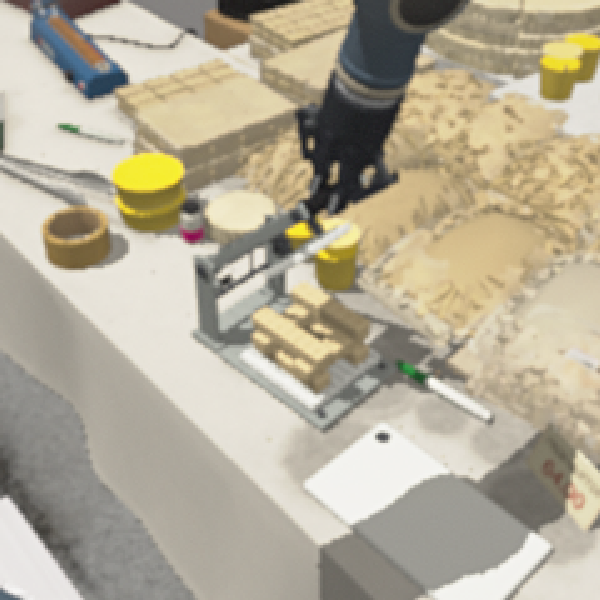

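The lever is following, with the grip still centred in the jaws and the foot swinging over the tower. Continuing with the tilt kept constant to spare joint 7.

```bash
python3 -m jog '[0.01,0.0011,-0.0141,-0.0149,0,0,0, 0.01,0.0021,-0.0266,-0.0312,0,0,0, 0.01,0.003,-0.0374,-0.0486,0,0,0, 0.01,0.0037,-0.0465,-0.067,0,0,0, 0.01,0.0043,-0.0536,-0.0862,0,0,0, 0.01,0.0047,-0.0588,-0.106,0,0,0, 0.01,0.005,-0.062,-0.122,0,0,0]'
python3 -c "
from h import *
s=sensors.get_state(); c=shot('wrist','w16');shot('scene','s4',(200,120,440,360),2.5);T=R.from_quat(s['ee_rot']).as_matrix();print(s['position'],s['wrist_force'],s['ft_torque'],s['width'],T[:,2],s['joint_pos'].round(2))
g=s['position']-16.84*T[:,2]; d=g-np.array([521.5,88,0]); print('grip press y',d[:2]@[-.08,.9968],'x',d[:2]@[.9968,.08],'z',g[2])"
```

```text
time: 22.98
position: [527.8, 10.6, 134.9]
ee_rot: [-0.043, 0.986, 0.158, -0.004]
wrist_force: [2.1, 4.9, 6.3]
width: 19.6
[527.84991254  10.62252228 134.89255517] [2.0687805  4.90166199 6.30456693] [ 1.94242441 -0.41848937 -0.25768662] 19.594008827028667 [-0.02072523  0.31181075 -0.94991817] [-0.42  0.44  0.65  1.99 -0.69  1.    2.29]
grip press y -82.89987391484003 x 0.06721920135361398 z 150.88917710796875
```

View pics/w16.png

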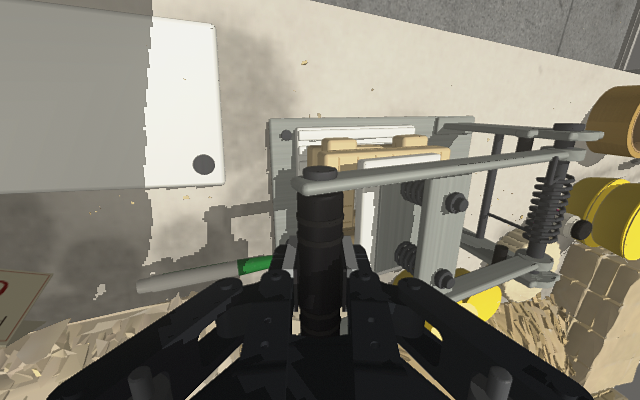

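View pics/s4.png

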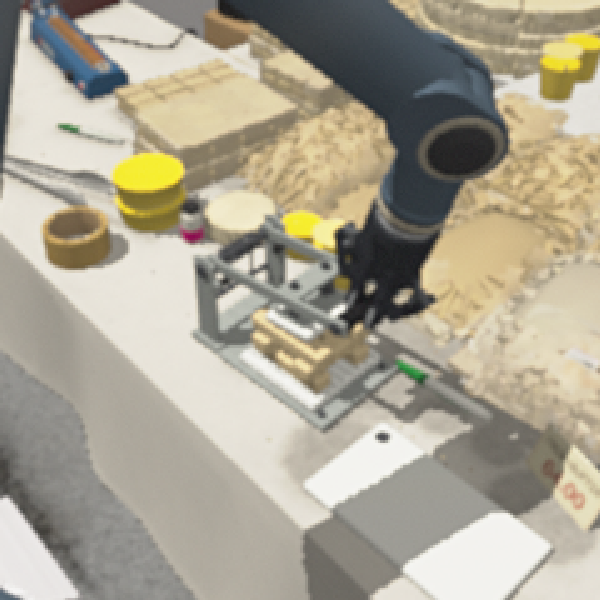

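Nearly level, with the foot just above the tower. Going down the last 25 mm slowly.

```bash
python3 -m jog '[0.01,0,-0.001,-0.008,0,0,0, 0.01,0,-0.0015,-0.014,0,0,0, 0.01,0,-0.002,-0.02,0,0,0, 0.01,0,-0.002,-0.024,0,0,0, 0.01,0,-0.002,-0.024,0,0,0, 0.01,0,-0.002,-0.024,0,0,0]'
python3 -c "
from h import *
s=sensors.get_state(); c=shot('wrist','w17');shot('scene','s5',(200,120,440,360),2.5);T=R.from_quat(s['ee_rot']).as_matrix();print(s['position'],s['wrist_force'],s['ft_torque'],s['width'],T[:,2],s['joint_pos'].round(2))
g=s['position']-16.84*T[:,2]; d=g-np.array([521.5,88,0]); print('grip press y',d[:2]@[-.08,.9968],'x',d[:2]@[.9968,.08],'z',g[2])"
```

```text
time: 23.58
position: [527.9, 9.4, 112.0]
ee_rot: [-0.044, 0.986, 0.158, -0.004]
wrist_force: [2.4, 5.2, 7.9]
width: 20.2
[527.93300645   9.36322134 112.01991174] [2.36098046 5.24344235 7.90681727] [ 1.33705065 -0.32222781 -0.21494368] 20.225143048566242 [-0.02125903  0.31187637 -0.94988483] [-0.4   0.47  0.63  2.01 -0.73  0.97  2.34]
grip press y -84.16361338621223 x 0.058175126019703746 z 128.015972196804
```

View pics/w17.png

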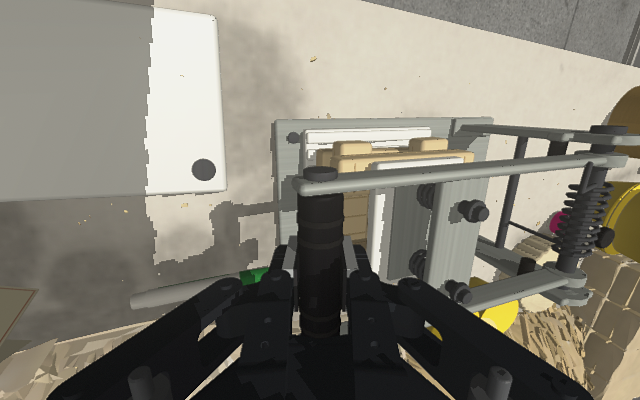

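View pics/s5.png

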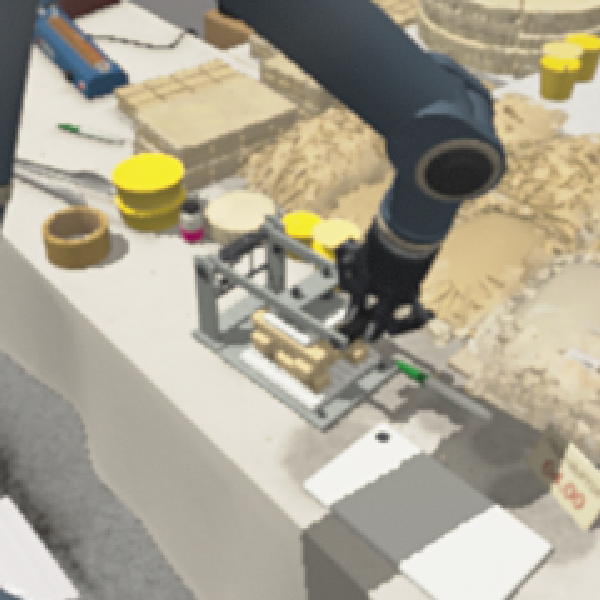

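```bash
python3 -m jog '[0.01,0,0,-0.002,0,0,0, 0.01,0,0,-0.004,0,0,0, 0.01,0,0,-0.004,0,0,0, 0.01,0,0,-0.004,0,0,0]'
python3 -m jog '[0.01,0,0,-0.002,0,0,0, 0.01,0,0,-0.004,0,0,0, 0.01,0,0,-0.004,0,0,0, 0.01,0,0,-0.004,0,0,0]'
python3 -c "
from h import *
s=sensors.get_state(); c=shot('wrist','w18');T=R.from_quat(s['ee_rot']).as_matrix();print(s['position'],s['wrist_force'],s['ft_torque'])"
```

```text
time: 24.02
position: [528.0, 9.4, 108.6]
ee_rot: [-0.044, 0.986, 0.159, -0.004]
wrist_force: [0.3, 4.0, 10.3]
width: 20.1
time: 24.35
position: [528.0, 9.4, 105.9]
ee_rot: [-0.043, 0.986, 0.16, -0.004]
wrist_force: [-1.3, 2.6, 18.8]
width: 19.7
[527.96615794   9.41185186 105.92116918] [-1.32165712  2.64301861 18.78114746] [2.35144849 0.46023634 0.0622038 ]
```

View pics/w18.png

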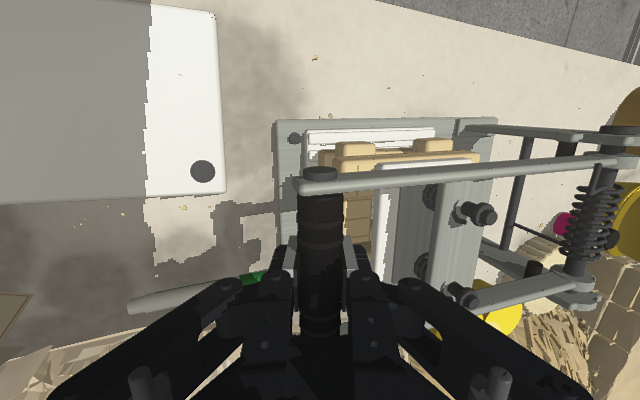

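```bash
python3 -m jog '[0.01,0,0,-0.002,0,0,0, 0.01,0,0,-0.002,0,0,0, 0.01,0,0,-0.002,0,0,0, 0.01,0,0,-0.002,0,0,0, 0.01,0,0,-0.002,0,0,0]'
python3 - <<'E'
from h import *
s=sensors.get_state(); c=shot('scene','s6',(200,120,440,360),2.5);shot('top','t3',(240,120,460,270),3.6);c=shot('wrist','w19',(260,90,640,330),2);T=R.from_quat(s['ee_rot']).as_matrix();print(s['position'],s['wrist_force'],s['width'],s['ft_torque'])
P=np.array([521.5,88,0]); ex=np.array([.9968,.08,0]);ey=np.array([-.08,.9968,0])
# lever end cap centre (320,173) near arm outer ~ x=-50: ray with plane press x
for u,v in [(320,173)]:
  p,d=ray(c,u,v)
  for xx in(-43,-50,-55):
    t=(xx-(p-P)@ex)/(d@ex); q=p+t*d-P; print(xx,"press y",q@ey,"z",q[2])
E
```

```text
time: 24.82
position: [528.0, 9.5, 104.8]
ee_rot: [-0.043, 0.986, 0.16, -0.003]
wrist_force: [-2.3, 2.9, 24.9]
width: 19.9
[527.99529386   9.49787891 104.8069909 ] [-2.34338536  2.8644122  24.92844697] 19.8955890333274 [2.82796432 0.85385121 0.20563335]
-43 press y -76.73640201718264 z 96.67851022204397
-50 press y -86.54480931392334 z 125.75744334564703
-55 press y -93.550814525881 z 146.52810986250637
```

View pics/w19.png

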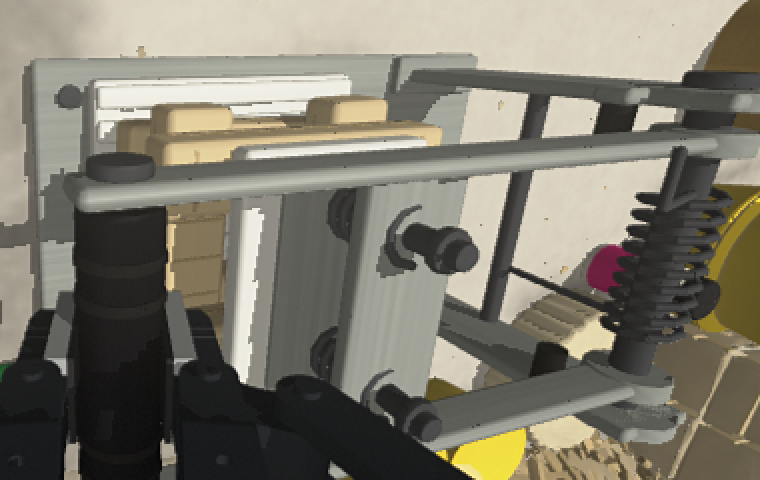

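View pics/s6.png

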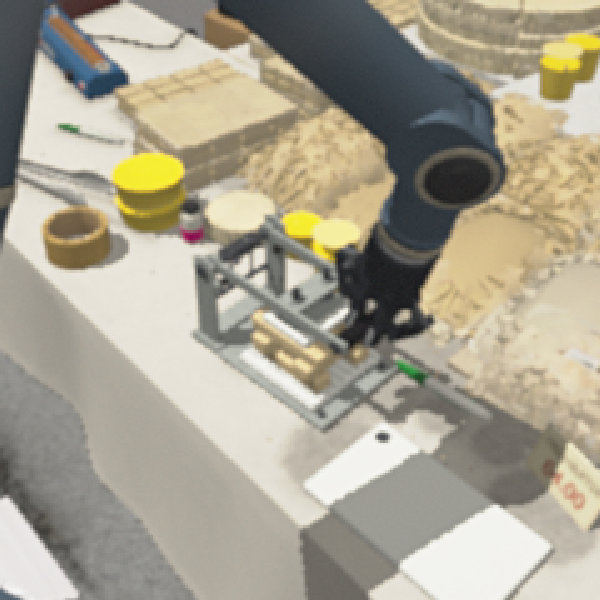

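View pics/t3.png

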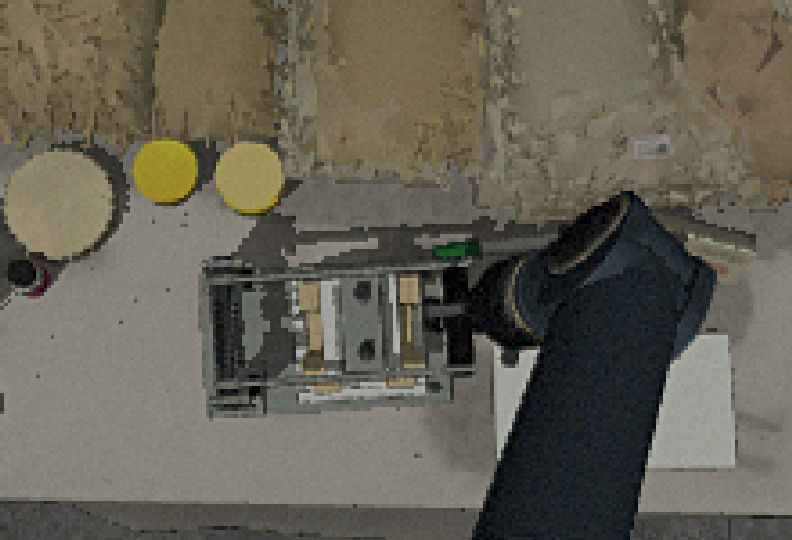

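```bash
python3 -m jog '[0.01,0,0,0,0,0,0, 0.01,0,0,0,0,0,0, 0.01,0,0,0,0,0,0, 0.01,0,0,0,0,0,0, 0.01,0,0,0,0,0,0, 0.01,0,0,0,0,0,0]'
python3 -c "
from h import *
print(r.close_job())"
```

```text
time: 25.47
position: [528.0, 9.5, 104.8]
ee_rot: [-0.043, 0.986, 0.16, -0.003]
wrist_force: [-3.0, 2.1, 24.9]
width: 19.9
the job is handed in; nothing more can be done
None
```

I finished the tower, swung the lever to its stop, and handed the job in at about 25.5 s with the gripper still holding the lever. The system gives no verdict on hand-in.

- **Tower:** I laid one bar beside its mate in the middle layer and the other two across it, above the two bottom bars. Before I moved the lever, the wrist view showed both top bars within a few pixels of their predicted outlines. All three bars were released before I went to the lever.
- **Lever:** I took the black grip at 60 N and brought it down the arc until the upward force at the wrist climbed sharply, from 10 to 25 N over the last 4 mm. That is well above the 7 to 10 N expected from the springs alone. A rough ray estimate put the grip's end at press y −87 mm, z 126 mm (the stop is −85, 125). That estimate depends strongly on an assumed width for the lever. The force held at 24.9 N through the final half second.
- **Foot:** the foot appeared to lie on the top bars with its springs pushed back. I couldn't measure the foot's force or the lever angle directly.
- **Other goods:** in the last top and scene views everything in view looked unmoved by eye; I took no measurement of this.
- **Disagreements:** the wrist and top cameras differed by 2 to 5 mm on the press position, so I used values in between. For the last bar, two wrist-view cues differed by about 5 mm, and I set it between them; both are inside the 14 mm tolerance.
- **Changes on the way:** turning for the first top bar brought joint 7 close to its limit, at 2.57 of 2.66 rad, so I turned the other way.

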